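# Cure the carved medallions

## Task

Lay each carved medallion, relief up, in the curing box lined in its own colour, then press the covers of all three boxes down until they click fully shut, even one that stays empty. Once every cover is shut, put the blue-handled key all the way into the key switch, turn it clockwise as far as it goes to start curing, and leave it there; leave the tin, the jar and the whetstone alone.

Things in the scene. Friction and masses are not known exactly. Their poses are not given: they have to be found in the camera images.
- medallion_coral: loose carved medallion, coral ground (red) with cream relief on top; round-ended slab 52 long (its x) x 36 wide (its y, flat sides to grip) x 16 mm thick, relief 6 mm more; origin: centre of its underside, z up out of the relief. May be absent (None)
- box_coral: fixed curing box lined in red: tray 84 x 84 mm, its floor 5 mm and its rim 9 mm above the table, 72 x 72 mm clear inside the rim; origin: centre of the underside on the table, x towards the hinge side, -x the front with the catch (which reaches to x = -64 mm, 26 mm high)
- cover_coral (a joint): angle (rad) of the coral box's hinged clear cover: 0 fully shut, about 0.13 resting on the catch unlatched, 2.15 the stop when laid back; it stays at any angle by friction; pressing the front edge down with some 5 to 8 N snaps it past the catch. The cover is a hood 84 x 84 mm, 22 mm deep, coloured edges; its outside top is 32 mm above the table when shut
- cover_coral_press (a point): point on the outside of the coral cover, in the middle, 12 mm in from its front edge: where to press; z out of the cover, x towards the hinge
- cover_coral_hinge (a point): middle of the coral cover's hinge line (which runs along the box's y), 42 mm behind the box's centre and 10 mm above the table; turns with the cover
- medallion_jade: loose carved medallion, jade ground (green) with cream relief on top; round-ended slab 52 long (its x) x 36 wide (its y, flat sides to grip) x 16 mm thick, relief 6 mm more; origin: centre of its underside, z up out of the relief. May be absent (None)
- box_jade: fixed curing box lined in green: tray 84 x 84 mm, its floor 5 mm and its rim 9 mm above the table, 72 x 72 mm clear inside the rim; origin: centre of the underside on the table, x towards the hinge side, -x the front with the catch (which reaches to x = -64 mm, 26 mm high)
- cover_jade (a joint): angle (rad) of the jade box's hinged clear cover: 0 fully shut, about 0.13 resting on the catch unlatched, 2.15 the stop when laid back; it stays at any angle by friction; pressing the front edge down with some 5 to 8 N snaps it past the catch. The cover is a hood 84 x 84 mm, 22 mm deep, coloured edges; its outside top is 32 mm above the table when shut
- cover_jade_press (a point): point on the outside of the jade cover, in the middle, 12 mm in from its front edge: where to press; z out of the cover, x towards the hinge
- cover_jade_hinge (a point): middle of the jade cover's hinge line (which runs along the box's y), 42 mm behind the box's centre and 10 mm above the table; turns with the cover
- medallion_amber: loose carved medallion, amber ground (yellow-orange) with cream relief on top; round-ended slab 52 long (its x) x 36 wide (its y, flat sides to grip) x 16 mm thick, relief 6 mm more; origin: centre of its underside, z up out of the relief. May be absent (None)
- box_amber: fixed curing box lined in yellow-orange: tray 84 x 84 mm, its floor 5 mm and its rim 9 mm above the table, 72 x 72 mm clear inside the rim; origin: centre of the underside on the table, x towards the hinge side, -x the front with the catch (which reaches to x = -64 mm, 26 mm high)
- cover_amber (a joint): angle (rad) of the amber box's hinged clear cover: 0 fully shut, about 0.13 resting on the catch unlatched, 2.15 the stop when laid back; it stays at any angle by friction; pressing the front edge down with some 5 to 8 N snaps it past the catch. The cover is a hood 84 x 84 mm, 22 mm deep, coloured edges; its outside top is 32 mm above the table when shut
- cover_amber_press (a point): point on the outside of the amber cover, in the middle, 12 mm in from its front edge: where to press; z out of the cover, x towards the hinge
- cover_amber_hinge (a point): middle of the amber cover's hinge line (which runs along the box's y), 42 mm behind the box's centre and 10 mm above the table; turns with the cover
- switch: fixed key switch on a grey 90 x 90 x 12 mm plate with a black collar; origin: centre of its underside; the steel turning head, 50 x 50 mm, tops out at 46 mm
- switch_head (a joint): angle (rad) of the switch's turning head: 0 off, grows clockwise seen from above, stop at 1.2 (on); stays where it is left
- switch_slot (a point): centre of the key slot's mouth on top of the turning head, 46 mm above the table; slot 19 mm along this point's x, 11 mm along its y, 34 mm deep, chamfered; turns with the head
- key_stand: fixed wooden block 70 x 60 x 40 mm with a 19 x 11 mm slot in which the key stands upright at the start; origin: centre of its underside
- key: loose key, 72 mm long, standing upright: brass blade 16 (its x) x 8 (its y) mm, 30 mm long; brass collar 24 x 14 mm from 30 to 36 mm, which rests on the slot's edge; blue grip plate 34 (x) x 10 (y) mm from 36 to 72 mm; origin: centre of the blade's tip, z up to the grip
- tin: bystander, to be left alone: a closed round tin, 70 mm across, 26 mm high
- jar: bystander, to be left alone: a brown glass jar with a steel lid, 56 mm across, 75 mm high
- whetstone: bystander, to be left alone: a grey sharpening stone, 120 x 45 x 25 mm
There are look-alikes about, which are no part of the job. What is shaped like the medallion_jade but black or purple is not meant.

How it is judged:
By the outcome, as a careful person would: the job done as asked, in the order asked, and still so for the second after the job is handed in, with the robot touching nothing.
Of medallion_coral, medallion_jade, medallion_amber only 2 to 3 are there at a start; the rules pass over those that are not, and their reading is None.
At some moment in a run one of medallion_coral, medallion_jade, medallion_amber may be knocked a few centimetres aside while the robot is not near it.
It also fails if it takes over 210 s, if anything falls off the work surface, if the arm or the gripper's body presses on something with over 40 N, if the wrist force passes 120 N, or if a joint passes its speed limit or range.

## Robot

A 6-joint arm with a two-finger parallel gripper is mounted at the origin on the work surface. World frame = base frame: x ahead of the robot, y to its left, z up, the work surface at z = 0. Lengths are in m, angles in rad, forces in N, time in s.
With the tool pointing down it reaches from about 0.3 to 0.875 m from the base axis. Payload 6.4 kg.
Tool frame: the origin (TCP) lies on the centre line of the jaws, within the pads' length; the fingertips stand 8 mm ahead of it and the grasp point (between the pads) lies 11 mm behind it; z points along the fingers, y is the line along which they close (so a half turn about z gives the same grasp; the last joint's range is limited). The gripper opens to 85 mm and grips with 20 to 120 N. Pads are 22 mm wide; open, the fingers measure 114 mm over their backs; the gripper's body (76 mm by 85 mm) begins 54 mm behind the grasp point. The pads swing forward as they close: fully open they stand 13 mm farther back than shut.
Start: joints at [-1.359, 0.181, 1.607, -0, 1.354, -0.206], TCP at [0.233, -0.526, 0.239] pointing down, gripper open.
Joint ranges: [-2.99, 2.99], [-0.89, 2.07], [0.3, 2.58], [-1.14, 4.28], [0, 2.63], [-3.12, 3.12]. Speed limits (rad/s): [2.57, 2.57, 3.01, 3.14, 3.14, 3.14].

## Interface

Orientations are given as a unit quaternion [w, x, y, z].
In Python, from bench import ctrl gives the robot as it stands.
- The arm moves only by the shell command python3 -m handwheel 'ROWS' [OPENING]. ROWS is JSON, a list that holds one entry, the list of rows, each a list of 4 numbers: the shift along the tool's x, y, z each as a share of 20 cm, from -1 to 1, then the turn about the tool's z as a share of 1.5 rad, from -1 to 1. In form: [[[x, y, z, twist], ...]]. A call has 1 to 10 rows; each row is the pose to reach, as a shift and turn from the pose commanded when the call began, along the tool's axes at that moment; what a row does not reach only later rows make up. A row lasts 1/8 s, in which the tool goes at most 62.5 mm and 10.7 degrees, less where a joint would pass 70% of its speed; a pose out of reach is approached as far as the arm can. A call with a number of a shift or a turn outside -1 to 1 is refused whole. A call with a gripper value outside its range is refused whole. OPENING is the finger opening in mm, from 0 to 85.4, set as the call begins (- or left out, the last holds). The fingers move at their own pace and stop on an object; the grip force is fixed at half the most. Time passes only in rows, so rows that repeat a pose let the fingers close. It gives the time, the measured TCP pose, the force, the opening and the grip force at its end, in the units of the state.
- ctrl.get_obs(): the state, without advancing time (a new reading comes with each control period).
- ctrl.camera(name): name is "scene" or "top"; returns a dict with "color" (384x512x3 uint8, red, green, blue), "range_z" (384x512 float32, m along the optical axis (not along the pixel's ray), 0 where there is no reading), "K" (3x3 intrinsics, pixels), "pose" (4x4, takes a point from camera to world coordinates). Camera axes: x right, y down, z forward; pixel columns grow to the right and rows downward; lengths in m; the calibration is good to about 2 mm. A picture is of the moment at which its call begins.
- ctrl.hand_in(): hands the job in; it is judged then, once.
The state is a dict: "time_s": time; "q": joint angles; "dq": joint speeds; "joint_efforts": joint torques, N m; "eef_pos": TCP position; "eef_rot": TCP orientation; "wrist_force": force on the tool from outside, world axes, zero at the start; "torque": the same for the moment, N m; "opening": opening from 0.0 (shut) to 1.0 (fully open); "grasp_force": force on a finger pad.
Only numpy, scipy, OpenCV 4.12 (cv2) and the standard library are available. Lean on these libraries where they do the work, as an engineer would, in place of code of your own. Each camera call takes 0.05 s, during which the arm holds its last target. There are 200 camera calls.

## Working session

There is one attempt and no reset: what is moved stays moved. The work goes in short steps, Python scripts to look and compute and a shell command to move; the robot and the scene stay as the last step left them, time stands still between calls to the robot, and variables do not carry over. Pictures are saved under pics/ and viewed, at most 14 in all, crops included, and the job is handed in when it is done.

```bash
ls; mkdir -p pics
python3 - <<'E'
from bench import ctrl
import cv2,numpy as np
for n in("top","scene"):
    c=ctrl.camera(n); np.savez(f"{n}0.npz",**c)
    cv2.imwrite(f"pics/{n}0.png",cv2.resize(c["color"][:,:,::-1],(800,600),interpolation=cv2.INTER_CUBIC))
    print(n,c["K"].tolist(),c["pose"].round(3).tolist())
o=ctrl.get_obs();print(o)
E
```

```text
pics
top [[372.87784214851257, 0.0, 253.50463469995893], [0.0, 372.87784214851257, 198.15070315182612], [0.0, 0.0, 1.0]] [[0.027, -0.991, 0.133, 0.369], [-0.999, -0.029, -0.016, -0.057], [0.02, -0.133, -0.991, 1.063], [0.0, 0.0, 0.0, 1.0]]
scene [[369.61711893936564, 0.0, 258.4634257531497], [0.0, 369.61711893936564, 191.59149192591366], [0.0, 0.0, 1.0]] [[0.621, 0.6, -0.504, 0.997], [0.783, -0.485, 0.389, -0.423], [-0.011, -0.636, -0.771, 0.828], [0.0, 0.0, 0.0, 1.0]]
{'time_s': 0.1, 'q': array([-1.35931504e+00,  1.81461303e-01,  1.60791455e+00,  3.20314079e-05,
        1.35377571e+00, -2.06280401e-01]), 'dq': array([-0.00097469, -0.00070675, -0.00296156, -0.00016166, -0.00029888,
       -0.00063915]), 'joint_efforts': array([ 3.52766856e-04, -4.45874763e+01, -3.52238131e+01, -3.67036691e-04,
        4.14589798e-03, -2.04556994e-05]), 'eef_pos': array([ 0.23321952, -0.52505712,  0.23847412]), 'eef_rot': array([-7.79489752e-04,  9.78264021e-01,  2.07361754e-01,  1.36103640e-05]), 'wrist_force': array([ 0.82104594, -0.53917461, -0.5646776 ]), 'torque': array([-0.01633606, -0.03612279, -0.01913601]), 'grasp_force': 0.0, 'opening': 1.0018201179289192}
```

View pics/top0.png

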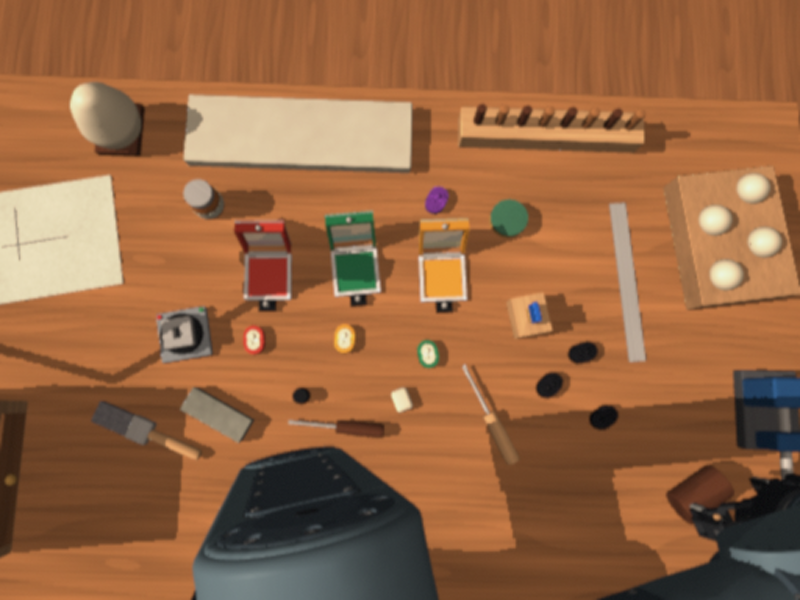

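View pics/scene0.png

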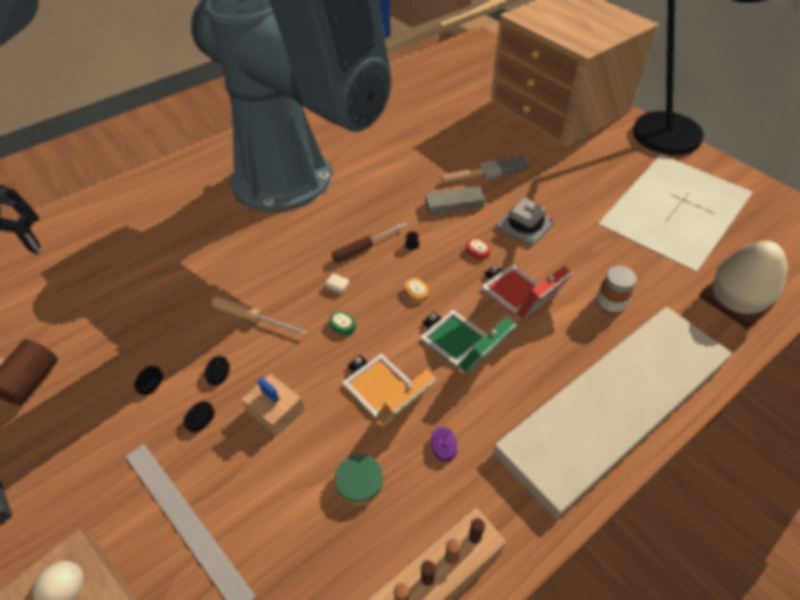

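Top picture (800x600 view): coral medallion (254,340), amber (344,338), jade (428,353), boxes red (267,270), green (355,265), orange (443,270), switch (183,335), key in stand (533,312). 
Candidates for medallions: the above three, against the black ovals (549,384), (583,352), (604,417), the purple one (437,200), the cream cube (401,399) and the green tin lid (509,218). I choose the cream-relief red, yellow and green ones. Close crop next, together with the measurements.

```bash
cat > h.py <<'E'
from bench import ctrl
import cv2,numpy as np
from scipy.spatial.transform import Rotation as R
HUE={'coral':[(0,6),(172,180)],'jade':[(55,85)],'amber':[(12,24)]}
def cam(n,tag=None):
    c=ctrl.camera(n)
    if tag: np.savez(f"{tag}.npz",**c)
    return c
def ray(c,uv,z):
    """pixels -> world points on plane z"""
    uv=np.atleast_2d(uv).astype(float); K,P=c["K"],c["pose"]
    d=np.c_[(uv[:,0]-K[0,2])/K[0,0],(uv[:,1]-K[1,2])/K[1,1],np.ones(len(uv))]@P[:3,:3].T
    t=(z-P[2,3])/d[:,2]; return P[:3,3]+d*t[:,None]
def proj(c,p):
    q=(np.atleast_2d(p)-c["pose"][:3,3])@c["pose"][:3,:3]; q=q@c["K"].T; return q[:,:2]/q[:,2:]
def mask(c,ranges,smin=140,vmin=50):
    hsv=cv2.cvtColor(c["color"],cv2.COLOR_RGB2HSV); m=np.zeros(hsv.shape[:2],np.uint8)
    for a,b in ranges: m|=cv2.inRange(hsv,(a,smin,vmin),(b,255,255))
    return m
def blobs(c,m,z,amin=20):
    """filled blobs: world centre, yaw of long axis, dims (mm), area, pixel"""
    out=[]
    for k in cv2.findContours(m,cv2.RETR_EXTERNAL,cv2.CHAIN_APPROX_NONE)[0]:
        if cv2.contourArea(k)<amin: continue
        f=np.zeros_like(m); cv2.drawContours(f,[k],-1,1,-1); ys,xs=np.nonzero(f)
        w=ray(c,np.c_[xs,ys],z)[:,:2]; C=np.cov(w.T); e,v=np.linalg.eigh(C); a=v[:,1]
        out.append((w.mean(0).round(4),round(float(np.arctan2(a[1],a[0])),3),(4e3*np.sqrt(e[::-1])).round(1),len(xs),(int(xs.mean()),int(ys.mean()))))
    return out
def go(x,y,z,yaw=None):
    """shares to type for target TCP pos / yaw of tool x axis (mod pi)"""
    o=ctrl.get_obs(); w=o["eef_rot"]; r=R.from_quat([w[1],w[2],w[3],w[0]]); M=r.as_matrix()
    s=M.T@(np.array([x,y,z])-o["eef_pos"])/.2; cur=np.arctan2(M[1,0],M[0,0])
    t=0 if yaw is None else -(((yaw-cur)+np.pi/2)%np.pi-np.pi/2)/1.5
    print("shares",s.round(3),"twist",round(t,3),"| yaw now",round(cur,3),"pos",o["eef_pos"].round(4),"q6",o["q"][5].round(2),"tilt",M[2,2].round(4)); return s,t
E
python3 - <<'E'
from h import *
for n in("top","scene"):
    c=dict(np.load(f"{n}0.npz"))
    for k in HUE:
        print(n,k,*[b for b in blobs(c,mask(c,HUE[k],150 if k!='amber' else 190,60),.016) if b[3]<1200],sep="\n  ")
    print('blue',blobs(c,mask(c,[(100,125)],150,60),.072,8))
c=dict(np.load("top0.npz"));s=dict(np.load("scene0.npz"))
a=cv2.resize(c["color"][130:245,90:370,::-1],(800,330),interpolation=cv2.INTER_CUBIC)
b=cv2.resize(s["color"][120:290,200:420,::-1],(349,270),interpolation=cv2.INTER_CUBIC)
cv2.imwrite("pics/crop1.png",np.vstack([a,np.hstack([b,np.zeros((270,451,3),np.uint8)])]))
E
```

```text
top
  coral
  (array([0.4486, 0.18  ]), -2.979, array([52.3, 40.2]), 210, (162, 217))
  (array([0.5641, 0.163 ]), 2.158, array([76.9, 74.3]), 521, (170, 176))
  (array([0.6487, 0.1505]), 0.951, array([76.9, 32.4]), 131, (176, 147))
  (array([0.644 , 0.2098]), 3.138, array([58.7, 35.2]), 113, (155, 148))
top
  jade
  (array([0.5789, 0.0038]), 1.572, array([70.9, 68.2]), 437, (226, 173))
  (array([0.6725, 0.0444]), 1.749, array([38.1, 12.3]), 37, (214, 141))
  (array([ 0.6794, -0.0053]), 1.723, array([40. , 10.9]), 38, (231, 139))
top
  amber
  (array([ 0.572 , -0.1562]), 1.898, array([73.4, 70.4]), 466, (282, 177))
  (array([ 0.6602, -0.1272]), 2.525, array([68. , 33.4]), 72, (273, 147))
  (array([ 0.6608, -0.1891]), -2.757, array([62.8, 36.4]), 94, (294, 147))
blue [(array([ 0.2987, -0.7407]), 1.684, array([43.5, 27.2]), 128, (504, 282)), (array([ 0.3832, -0.7223]), 1.497, array([107.5,  46.2]), 500, (495, 249)), (array([ 0.5055, -0.3119]), -2.934, array([31.8, 15.3]), 49, (342, 199))]
scene
  coral
  (array([0.5849, 0.1729]), 1.325, array([135.8,  87.2]), 544, (334, 184))
  (array([0.463 , 0.1723]), -2.729, array([58.2, 36.4]), 68, (305, 161))
scene
  jade
scene
  amber
blue [(array([ 0.5113, -0.3112]), -3.109, array([42.5, 10.8]), 54, (171, 249)), (array([-0.3685,  0.5776]), 2.538, array([241.1,  21.1]), 76, (245, 8))]
```

View pics/crop1.png

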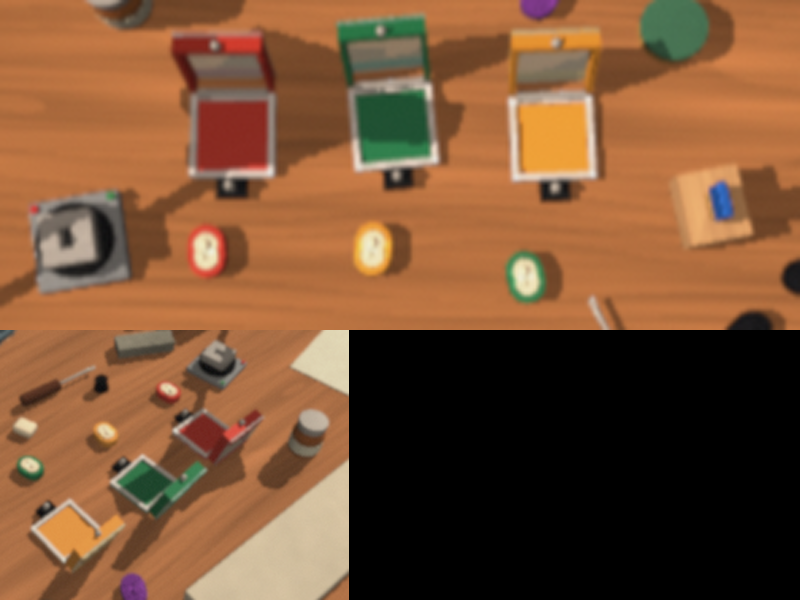

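Crop: three cream-relief medallions, relief up, all in front of their boxes (coral, amber, jade left to right), covers laid back. The switch slot is dark at left on the head, and the key stands in its block at right.

```bash
cat >> h.py <<'E'
def med(c,pix,k,r=13):
    """medallion near pixel: coloured ring or cream relief, filled"""
    hsv=cv2.cvtColor(c["color"],cv2.COLOR_RGB2HSV); x,y=map(int,pix)
    col=dict(coral=mask(c,[(0,6),(170,180)],130,60),jade=mask(c,[(40,90)],60,40),amber=mask(c,[(14,30)],100,195))[k]
    m=col|cv2.inRange(hsv,(8,0,190),(40,150,255)); roi=np.zeros_like(m); roi[y-r:y+r+1,x-r:x+r+1]=255
    m=cv2.morphologyEx(m&roi,cv2.MORPH_CLOSE,np.ones((3,3),np.uint8))
    return max(blobs(c,m,.016),key=lambda b:b[3])
def rectw(c,m,z,near):
    """min-area rect in world of the blob at pixel near"""
    for k in cv2.findContours(m,cv2.RETR_EXTERNAL,cv2.CHAIN_APPROX_NONE)[0]:
        if cv2.pointPolygonTest(k,tuple(map(float,near)),True)>-3:
            w=ray(c,k[:,0],z)[:,:2]*1000; r=cv2.minAreaRect(w.astype(np.float32))
            return np.round(r[0],1),np.round(r[1],1),round((r[2]+45)%90-45,1)
E
python3 - <<'E'
from h import *
c=dict(np.load("top0.npz"));s=dict(np.load("scene0.npz"))
P=dict(coral=(163,217),amber=(220,216),jade=(274,226)); 
B=dict(coral=(171,177),jade=(227,174),amber=(283,178))
for k in P:
    b=med(c,P[k],k); print(k,'top',b)
    q=proj(s,[*b[0],.016])[0]; print('   scene',med(s,q,k))
    m=mask(c,HUE[k],110,60 if k!='amber' else 200)
    print('   box',rectw(c,m,.006,B[k]), 'rim range z', [round(float((c["pose"]@np.r_[np.linalg.inv(c["K"])@[u,v,1]*c["range_z"][v,u],1])[2]),3) for u,v in [B[k]]])
# cover back edges, blue grip, stand, switch by height map
Z=c["range_z"];v,u=np.indices(Z.shape);p=(np.c_[u.ravel(),v.ravel(),np.ones(u.size)]@np.linalg.inv(c["K"]).T)*Z.ravel()[:,None]
w=p@c["pose"][:3,:3].T+c["pose"][:3,3]
np.save("w0.npy",w)
def near(xy,r,lo,hi):
    i=(np.abs(w[:,:2]-xy).max(1)<r)&(w[:,2]>lo)&(w[:,2]<hi); q=w[i]; rr=cv2.minAreaRect((q[:,:2]*1000).astype(np.float32)); return len(q),q[:,:2].mean(0).round(4),np.round(rr[0],1),np.round(rr[1],1),round((rr[2]+45)%90-45,1)
print('grip',near((.505,-.31),.05,.05,.09)); print('stand',near((.505,-.31),.06,.03,.047))
sw=ray(c,(117,214),.046)[0]; print('sw',sw)
print('head',near(sw[:2],.06,.038,.06)); print('plate',near(sw[:2],.07,.006,.03))
for k in B:
    b=ray(c,B[k],.006)[0]; i=(abs(w[:,1]-b[1])<.05)&(w[:,0]>b[0]+.03)&(w[:,0]<b[0]+.17)&(w[:,2]>.03)
    print('cover',k,w[i].min(0).round(3),w[i].max(0).round(3))
E
```

```text
coral top (array([0.4486, 0.18  ]), -2.979, array([52.3, 40.2]), 210, (162, 217))
   scene (array([0.4554, 0.1805]), 2.726, array([58.1, 44.8]), 154, (305, 158))
   box (array([566.5, 164.3]), array([70. , 68.8]), 3.5) rim range z [0.004]
amber top (array([0.4564, 0.0199]), 3.121, array([54.9, 38.9]), 211, (219, 216))
   scene (array([0.4567, 0.024 ]), 3.112, array([52.9, 34.7]), 128, (266, 183))
   box (array([ 574. , -159.1]), array([67.5, 66.5]), 1.8) rim range z [1.063]
jade top (array([ 0.4323, -0.1324]), -2.894, array([50.1, 38.9]), 193, (273, 226))
   scene (array([ 0.4394, -0.1324]), -3.039, array([52.7, 40.5]), 173, (218, 206))
   box (array([580.9,   3.9]), array([63.4, 65.4]), 7.7) rim range z [0.004]
grip (85, array([ 0.5039, -0.3108]), array([ 504.9, -312.3]), array([34. , 11.1]), 11.2)
stand (465, array([ 0.5043, -0.3104]), array([ 505.2, -312.8]), array([70. , 61.6]), 13.0)
sw [0.45134612 0.29623449 0.046     ]
head (336, array([0.4544, 0.3076]), array([454.6, 308. ]), array([50.1, 52. ]), 11.6)
plate (647, array([0.4522, 0.2996]), array([443.6, 306.3]), array([112.3,  90.5]), 12.2)
cover coral [0.613 0.124 0.03 ] [0.651 0.209 0.097]
cover jade [ 0.624 -0.029  0.03 ] [0.673 0.054 0.096]
cover amber [ 0.62  -0.195  0.03 ] [ 0.665 -0.11   0.095]
```

```bash
cat >> h.py <<'E'
def cloud(c):
    Z=c["range_z"];v,u=np.indices(Z.shape);Zf=Z.ravel()
    p=(np.c_[u.ravel(),v.ravel(),np.ones(u.size)]@np.linalg.inv(c["K"]).T)*Zf[:,None]
    return (p@c["pose"][:3,:3].T+c["pose"][:3,3])[Zf>0]
def lump(w,xy,r,lo,hi):
    i=(np.linalg.norm(w[:,:2]-xy,axis=1)<r)&(w[:,2]>lo)&(w[:,2]<hi); q=w[i]
    e,v=np.linalg.eigh(np.cov(q[:,:2].T)); a=v[:,1]; rr=cv2.minAreaRect((q[:,:2]*1000).astype(np.float32))
    return len(q),q[:,:2].mean(0).round(4),round(float((np.arctan2(a[1],a[0])+np.pi/2)%np.pi-np.pi/2),3),(4e3*np.sqrt(e[::-1])).round(1),np.round(rr[0],1),np.round(rr[1],1),round((rr[2]+45)%90-45,1),round(float(np.median(q[:,2])),4)
E
python3 - <<'E'
from h import *
M=dict(coral=(.450,.18),amber=(.4565,.022),jade=(.435,-.132))
B=dict(coral=(.566,.164),jade=(.581,.004),amber=(.574,-.159))
for n in("top","scene"):
    c=dict(np.load(n+"0.npz")); w=cloud(c)
    for k in M: print(n,k,lump(w,M[k],.036,.009,.03))
    for k in B:
        print('  rim',k,lump(w,B[k],.062,.0065,.0125))
    print('  grip',lump(w,(.505,-.311),.04,.06,.08)); print('  head',lump(w,(.453,.305),.045,.04,.055))
go(.434,-.132,.12,.22)
E
```

```text
top coral (203, array([0.4479, 0.1811]), 0.105, array([52.9, 38.5]), array([447.8, 180.7]), array([48., 35.]), 1.7, 0.0154)
top amber (200, array([0.4545, 0.0187]), -0.03, array([53.1, 38.1]), array([455.3,  19. ]), array([48.8, 33.9]), 2.3, 0.0162)
top jade (202, array([ 0.4313, -0.1321]), 0.237, array([52.6, 38.8]), array([ 431.3, -132.3]), array([48. , 36.6]), 2.9, 0.0162)
  rim coral (309, array([0.5619, 0.1654]), 0.081, array([147.6, 104.9]), array([565.3, 165. ]), array([122.6,  83.2]), 2.2, 0.0087)
  rim jade (326, array([0.5795, 0.0023]), 0.105, array([146.1, 104.1]), array([581.,   4.]), array([122.9,  83.9]), 7.4, 0.0084)
  rim amber (333, array([ 0.5704, -0.159 ]), 0.091, array([145.2, 105.2]), array([ 573.6, -156.6]), array([121.1,  84.1]), 3.3, 0.0085)
  grip (38, array([ 0.505 , -0.3095]), 0.2, array([41.4, 11.6]), array([ 504.1, -311.8]), array([32.7, 10.9]), 7.9, 0.0755)
  head (325, array([0.4546, 0.3079]), 1.364, array([61.4, 60.4]), array([454.6, 308. ]), array([50.1, 52. ]), 11.6, 0.0449)
scene coral (149, array([0.4539, 0.1824]), 0.007, array([55.4, 41. ]), array
[... 373 characters left out ...]
110.,  97.]), array([556.3, 166.6]), array([102.7,  87. ]), 3.0, 0.0083)
  rim jade (418, array([0.5733, 0.0049]), -0.106, array([115.2, 108.3]), array([571. ,   5.2]), array([103.5,  86.8]), 8.8, 0.0087)
  rim amber (457, array([ 0.5634, -0.1557]), -0.559, array([113. , 104.2]), array([ 564.6, -154.7]), array([104.8,  85.4]), 4.0, 0.0084)
  grip (46, array([ 0.5149, -0.3115]), 0.385, array([42.2,  8.9]), array([ 510.7, -313.7]), array([32.2,  8.1]), 28.8, 0.0706)
  head (197, array([0.459 , 0.3092]), -1.492, array([63.2, 62. ]), array([457.6, 310.8]), array([52.4, 51.9]), 12.1, 0.0466)
shares [ 1.715 -1.388  0.595] twist 0.132 | yaw now 0.418 pos [ 0.2332 -0.5251  0.2385] q6 -0.21 tilt -1.0
```

```bash
python3 -m handwheel '[[[0.3,-0.25,0.1,0],[0.6,-0.5,0.2,0],[0.85,-0.7,0.3,0.06],[0.85,-0.7,0.3,0.13],[0.85,-0.7,0.3,0.13]]]' 60; python3 -c "
from h import *
go(.433,-.132,.10,.22)"
```

```text
time_s: 0.72
eef_pos: [0.3322, -0.3255, 0.1779]
eef_rot: [-0.002, 0.994, 0.113, -0.001]
wrist_force: [0.2, 0.2, 0.7]
opening: 0.701
grasp_force: 0.0
shares [ 0.708 -0.829  0.392] twist 0.004 | yaw now 0.226 pos [ 0.3322 -0.3255  0.1779] q6 0.31 tilt -1.0
```

```bash
python3 -m handwheel '[[[0.25,-0.28,0.13,0],[0.5,-0.56,0.26,0],[0.71,-0.83,0.39,0],[0.71,-0.83,0.39,0],[0.71,-0.83,0.39,0]]]' 60
python3 - <<'E'
from h import *
for n in ("top","scene"):
    c=cam(n,n+"1"); w=cloud(c)
    cv2.imwrite(f"pics/{n}1.png",cv2.resize(c["color"][100:300,100:400,::-1],(600,400)))
go(.433,-.132,.011,.22)
E
```

```text
time_s: 1.35
eef_pos: [0.4337, -0.1336, 0.1002]
eef_rot: [-0.001, 0.994, 0.113, -0.001]
wrist_force: [-0.7, -0.1, 0.0]
opening: 0.703
grasp_force: 0.0
shares [-0.    -0.022  0.453] twist 0.003 | yaw now 0.224 pos [ 0.4341 -0.1362  0.1015] q6 0.78 tilt -1.0
```

View pics/scene1.png

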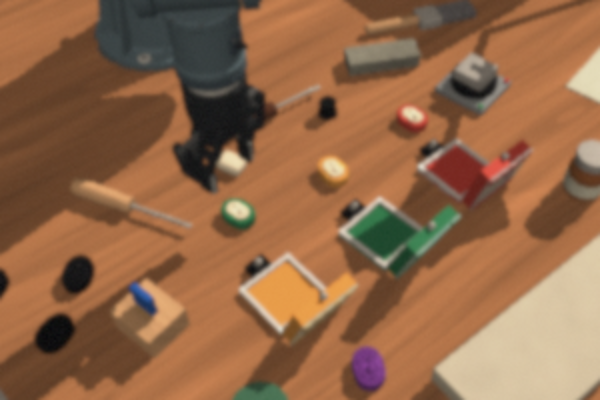

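Gripper hovers above the jade medallion (at 238,212 in this crop); nothing was knocked. Descend.

```bash
python3 -m handwheel '[[[0,-0.01,0.2,0],[0,-0.015,0.3,0],[0,-0.015,0.35,0],[0,-0.015,0.35,0]]]' 60; python3 -c "
from h import *
go(.433,-.132,.011,.22)"
```

```text
time_s: 1.95
eef_pos: [0.433, -0.1336, 0.0314]
eef_rot: [0.0, 0.994, 0.11, -0.0]
wrist_force: [0.1, -0.3, 1.0]
opening: 0.707
grasp_force: 0.0
shares [ 0.002 -0.008  0.102] twist 0.001 | yaw now 0.221 pos [ 0.433  -0.1336  0.0314] q6 0.79 tilt -1.0
```

```bash
python3 -m handwheel '[[[0,-0.008,0.06,0],[0,-0.008,0.1,0],[0,-0.008,0.1,0]]]' 60; python3 -m handwheel '[[[0,0,0,0],[0,0,0,0],[0,0,0,0],[0,0,0,0]]]' 20; python3 -m handwheel '[[[0,0,-0.2,0],[0,0,-0.3,0],[0,0,-0.4,0],[0,0,-0.4,0]]]' 20;  python3 -c "
from h import *
go(.581,.004,.05,.13)"
```

```text
time_s: 2.33
eef_pos: [0.4322, -0.1305, 0.0107]
eef_rot: [-0.0, 0.994, 0.111, -0.001]
wrist_force: [-0.5, 0.6, -0.1]
opening: 0.7
grasp_force: 0.0
time_s: 2.82
eef_pos: [0.4332, -0.1311, 0.0118]
eef_rot: [0.0, 0.994, 0.111, 0.0]
wrist_force: [-0.2, 0.9, 7.3]
opening: 0.404
grasp_force: 60.3
time_s: 3.32
eef_pos: [0.4337, -0.1314, 0.0925]
eef_rot: [0.001, 0.994, 0.111, 0.001]
wrist_force: [-0.6, 0.2, -1.6]
opening: 0.396
grasp_force: 60.0
shares [ 0.868 -0.498  0.213] twist 0.062 | yaw now 0.223 pos [ 0.4337 -0.1314  0.0925] q6 0.79 tilt -1.0
```

```bash
python3 -m handwheel '[[[0.25,-0.14,0,0.03],[0.5,-0.28,0,0.06],[0.75,-0.43,0,0.06],[0.87,-0.5,0.0,0.06],[0.87,-0.5,0.1,0.06],[0.87,-0.5,0.2,0.06],[0.87,-0.5,0.2,0.06]]]' 20;  python3 - <<'E'
from h import *
c=cam("top")
go(.581,.004,.0175,.13)
E
```

```text
time_s: 4.2
eef_pos: [0.5768, 0.0047, 0.0477]
eef_rot: [-0.001, 0.998, 0.066, -0.003]
wrist_force: [0.5, 0.1, -0.3]
opening: 0.403
grasp_force: 60.0
shares [0.014 0.005 0.159] twist 0.001 | yaw now 0.131 pos [0.5782 0.0045 0.0493] q6 1.24 tilt -1.0
```

```bash
python3 -m handwheel '[[[0.012,0.0,0.06,0],[0.012,0.0,0.12,0],[0.012,0,0.155,0],[0.012,0,0.16,0],[0.012,0,0.16,0]]]' 20; python3 -m handwheel '[[[0,0,0,0],[0,0,0,0],[0,0,-0.03,0],[0,0,-0.15,0],[0,0,-0.35,0],[0,0,-0.5,0],[0,0,-0.5,0]]]' 41;  python3 - <<'E'
from h import *
c=cam("top","top2"); cv2.imwrite("pics/top2.png",cv2.resize(c["color"][100:260,80:380,::-1],(750,400)))
go(.4565,.0205,.05,-.05)
E
```

```text
time_s: 4.88
eef_pos: [0.5828, 0.0054, 0.0194]
eef_rot: [0.0, 0.998, 0.066, 0.0]
wrist_force: [0.4, 0.2, -1.0]
opening: 0.405
grasp_force: 60.0
time_s: 5.75
eef_pos: [0.585, 0.0051, 0.1229]
eef_rot: [0.001, 0.998, 0.066, 0.003]
wrist_force: [0.3, -0.6, -0.6]
opening: 0.485
grasp_force: 0.0
shares [-0.621 -0.16   0.352] twist 0.122 | yaw now 0.133 pos [0.5836 0.0053 0.1209] q6 1.24 tilt -1.0
```

View pics/top2.png

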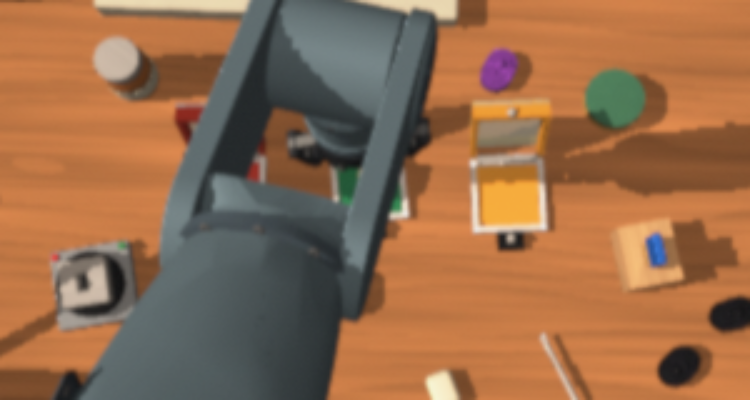

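The arm hides both the jade box and the amber medallion in this view; go over amber and check with the scene camera.

```bash
python3 -m handwheel '[[[-0.25,-0.06,0,0.06],[-0.5,-0.12,0,0.12],[-0.62,-0.16,0.0,0.12],[-0.62,-0.16,0.0,0.12],[-0.62,-0.16,0.0,0.12]]]' 60;  python3 - <<'E'
from h import *
c=cam("scene","s3"); cv2.imwrite("pics/s3.png",cv2.resize(c["color"][100:260,130:400,::-1],(675,400)))
w=cloud(c)
for k,p in dict(coral=(.450,.18),amber=(.457,.0205),jade=(.581,.004)).items():
  try: print(k,lump(w,p,.036,.011,.03), med(c,proj(c,[*p,.016])[0],k))
  except Exception as e: print(k,e)
go(.4565,.0205,.0115,-.05)
E
```

```text
time_s: 6.42
eef_pos: [0.4562, 0.0205, 0.1191]
eef_rot: [0.0, 1.0, -0.024, 0.0]
wrist_force: [0.6, -0.2, -0.1]
opening: 0.702
grasp_force: 0.0
coral (137, array([0.4532, 0.1833]), 0.006, array([54.9, 40.5]), array([451.1, 185.5]), array([52., 38.]), 12.1, 0.0176) (array([0.455 , 0.1809]), 2.675, array([58.8, 45.3]), 157, (305, 158))
amber (161, array([0.4606, 0.0202]), -0.17, array([55.5, 39.8]), array([458.7,  21.2]), array([37.2, 51. ]), -1.3, 0.0173) (array([0.4569, 0.0238]), -3.091, array([53.4, 37.7]), 141, (266, 183))
jade (217, array([0.5873, 0.0031]), 0.092, array([55.6, 41.1]), array([581.6,   7.6]), array([45.3, 55.7]), -31.7, 0.0225) (array([0.5796, 0.0048]), 2.618, array([91.9, 70.7]), 536, (289, 213))
shares [-0.    -0.     0.539] twist 0.002 | yaw now -0.047 pos [0.4565 0.0204 0.1193] q6 1.4 tilt -1.0
```

View pics/s3.png

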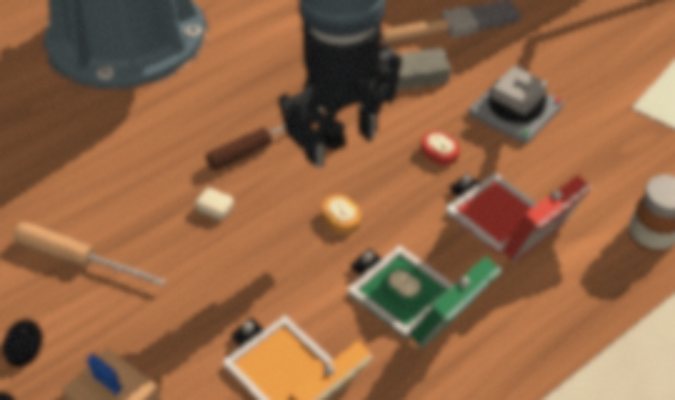

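Jade lies centred in its box (403,283), relief up; amber (341,213) and coral (440,147) undisturbed. Grasp amber.

```bash
python3 -m handwheel '[[[0,0,0.25,0],[0,0,0.42,0],[0,0,0.5,0],[0,0,0.535,0],[0,0,0.535,0]]]' 60; python3 -m handwheel '[[[0,0,0,0],[0,0,0,0],[0,0,0,0],[0,0,0,0]]]' 20; python3 -m handwheel '[[[0,0,-0.2,0],[0,0,-0.3,0],[0,0,-0.4,0],[0,0,-0.4,0]]]' 20;  python3 -c "
from h import *
go(.574,-.158,.05,.05)"
```

```text
time_s: 7.1
eef_pos: [0.4562, 0.0206, 0.0126]
eef_rot: [0.0, 1.0, -0.024, 0.0]
wrist_force: [-0.8, 0.2, 0.8]
opening: 0.701
grasp_force: 0.0
time_s: 7.6
eef_pos: [0.4567, 0.0205, 0.0137]
eef_rot: [0.0, 1.0, -0.024, 0.001]
wrist_force: [-1.4, -0.0, 6.1]
opening: 0.398
grasp_force: 60.2
time_s: 8.1
eef_pos: [0.4572, 0.0204, 0.0942]
eef_rot: [0.0, 1.0, -0.024, 0.002]
wrist_force: [0.2, -0.2, -1.4]
opening: 0.402
grasp_force: 60.0
shares [0.624 0.863 0.225] twist -0.065 | yaw now -0.047 pos [0.4572 0.0204 0.0942] q6 1.4 tilt -1.0
```

```bash
python3 -m handwheel '[[[0.15,0.25,0,-0.03],[0.3,0.5,0,-0.065],[0.5,0.75,0,-0.065],[0.625,0.865,0.0,-0.065],[0.625,0.865,0.1,-0.065],[0.625,0.865,0.2,-0.065],[0.625,0.865,0.2,-0.065],[0.625,0.865,0.2,-0.065]]]' 20;  python3 - <<'E'
from h import *
go(.574,-.158,.0195,.05)
E
```

```text
time_s: 9.1
eef_pos: [0.5717, -0.157, 0.052]
eef_rot: [-0.0, 1.0, 0.026, -0.0]
wrist_force: [0.8, 0.8, -0.2]
opening: 0.402
grasp_force: 60.0
shares [0.011 0.006 0.163] twist 0.001 | yaw now 0.051 pos [ 0.5717 -0.157   0.052 ] q6 1.05 tilt -1.0
```

```bash
python3 -m handwheel '[[[0.01,0.0,0.06,0],[0.01,0.0,0.12,0],[0.01,0,0.16,0],[0.01,0,0.162,0],[0.01,0,0.162,0]]]' 20; python3 -m handwheel '[[[0,0,0,0],[0,0,0,0],[0,0,-0.03,0],[0,0,-0.15,0],[0,0,-0.35,0],[0,0,-0.5,0],[0,0,-0.5,0]]]' 41;  python3 - <<'E'
from h import *
for n in("top","scene"):
    c=cam(n); w=cloud(c)
    for k,p in dict(coral=(.450,.18)).items(): print(n,k,lump(w,p,.036,.011,.03))
go(.450,.182,.12,.09)
E
```

```text
time_s: 9.72
eef_pos: [0.5741, -0.1578, 0.0196]
eef_rot: [-0.0, 1.0, 0.025, -0.0]
wrist_force: [-0.4, -0.8, -0.9]
opening: 0.4
grasp_force: 60.1
time_s: 10.6
eef_pos: [0.5763, -0.1589, 0.1235]
eef_rot: [0.002, 1.0, 0.025, 0.003]
wrist_force: [-0.6, 0.2, 0.7]
opening: 0.477
grasp_force: 0.0
top coral (201, array([0.4476, 0.1811]), 0.134, array([52.8, 38.3]), array([447.7, 181.1]), array([48.1, 34.2]), 1.7, 0.0161)
scene coral (137, array([0.453, 0.183]), 0.037, array([55. , 41.1]), array([451.5, 185. ]), array([51. , 38.6]), 6.4, 0.0176)
shares [-5.340e-01 -1.728e+00 -1.000e-03] twist -0.026 | yaw now 0.05 pos [ 0.5741 -0.1578  0.12  ] q6 1.05 tilt -1.0
```

```bash
python3 -m handwheel '[[[-0.15,-0.2,0,0],[-0.3,-0.4,0,0],[-0.42,-0.65,0,0],[-0.53,-0.88,0,0],[-0.53,-0.9,0,-0.03],[-0.53,-0.9,0,-0.03]]]' 60;  python3 - <<'E'
from h import *
go(.450,.182,.12,.1)
E
```

```text
time_s: 11.45
eef_pos: [0.4593, 0.0166, 0.1193]
eef_rot: [0.0, 0.999, 0.048, -0.0]
wrist_force: [0.6, -0.3, 0.2]
opening: 0.702
grasp_force: 0.0
shares [ 0.034 -0.828 -0.003] twist -0.002 | yaw now 0.097 pos [0.4593 0.0166 0.1193] q6 1.25 tilt -1.0
```

```bash
python3 -m handwheel '[[[0.01,-0.25,0,0],[0.02,-0.5,0,0],[0.03,-0.75,0,0],[0.034,-0.83,0,0],[0.034,-0.83,0,0],[0.034,-0.83,0,0]]]' 60;  python3 - <<'E'
from h import *
for n in("scene",):
    c=cam(n,"s4"); w=cloud(c); print(lump(w,(.45,.182),.036,.011,.03))
    for k,p,b in [('jade',(.583,.005),1),('amber',(.574,-.158),1)]: print(k,lump(w,p,.034,.015,.03))
go(.450,.182,.013,.1)
E
```

```text
time_s: 12.2
eef_pos: [0.4507, 0.1811, 0.1197]
eef_rot: [0.0, 0.999, 0.047, -0.0]
wrist_force: [-0.0, -1.2, 1.1]
opening: 0.701
grasp_force: 0.0
(145, array([0.4538, 0.1825]), 0.006, array([54.6, 40.5]), array([451.4, 184.7]), array([51.2, 38.9]), 15.4, 0.0175)
jade (199, array([0.5869, 0.0039]), 0.093, array([54.5, 40.2]), array([585.4,   5.1]), array([50.1, 36.6]), 5.3, 0.0226)
amber (229, array([ 0.5773, -0.1588]), 0.014, array([54.9, 38.9]), array([ 575.1, -157.7]), array([51.6, 35.2]), 2.6, 0.0221)
shares [-0.003 -0.005  0.534] twist -0.004 | yaw now 0.093 pos [0.4507 0.181  0.1197] q6 1.61 tilt -1.0
```

```bash
python3 -m handwheel '[[[0,0,0.25,0],[0,0,0.42,0],[0,-0.005,0.5,0],[0,-0.005,0.535,0],[0,-0.005,0.535,0]]]' 60; python3 -m handwheel '[[[0,0,0,0],[0,0,0,0],[0,0,0,0],[0,0,0,0]]]' 20; python3 -m handwheel '[[[0,0,-0.2,0],[0,0,-0.3,0],[0,0,-0.4,0],[0,0,-0.4,0]]]' 20;  python3 -c "
from h import *
go(.566,.165,.05,.05)"
```

```text
time_s: 12.88
eef_pos: [0.4508, 0.1833, 0.0134]
eef_rot: [-0.0, 0.999, 0.047, 0.0]
wrist_force: [0.1, -0.6, -0.1]
opening: 0.702
grasp_force: 0.0
time_s: 13.38
eef_pos: [0.4514, 0.1837, 0.0144]
eef_rot: [-0.0, 0.999, 0.048, 0.001]
wrist_force: [-2.3, -1.5, 7.0]
opening: 0.4
grasp_force: 60.1
time_s: 13.88
eef_pos: [0.4518, 0.1838, 0.0948]
eef_rot: [-0.0, 0.999, 0.048, 0.002]
wrist_force: [-0.3, 0.2, -0.9]
opening: 0.401
grasp_force: 60.1
shares [0.559 0.148 0.227] twist 0.03 | yaw now 0.096 pos [0.4518 0.1838 0.0948] q6 1.62 tilt -1.0
```

```bash
python3 -m handwheel '[[[0.2,0.05,0,0.03],[0.4,0.1,0,0.03],[0.56,0.148,0,0.03],[0.56,0.148,0.1,0.03],[0.56,0.148,0.2,0.03],[0.56,0.148,0.2,0.03],[0.56,0.148,0.2,0.03]]]' 20;  python3 - <<'E'
from h import *
go(.566,.165,.02,.05)
E
```

```text
time_s: 14.75
eef_pos: [0.5637, 0.165, 0.0526]
eef_rot: [0.0, 1.0, 0.025, -0.0]
wrist_force: [-0.3, -0.1, 0.3]
opening: 0.398
grasp_force: 60.1
shares [0.012 0.    0.163] twist 0.001 | yaw now 0.051 pos [0.5637 0.165  0.0526] q6 1.6 tilt -1.0
```

```bash
python3 -m handwheel '[[[0.01,0.0,0.06,0],[0.01,0.0,0.12,0],[0.01,0,0.16,0],[0.01,0,0.162,0],[0.01,0,0.162,0]]]' 20; python3 -m handwheel '[[[0,0,0,0],[0,0,0,0],[0,0,-0.03,0],[0,0,-0.15,0],[0,0,-0.35,0],[0,0,-0.6,0],[0,0,-0.8,0],[0,0,-0.8,0]]]' 41; python3 -m handwheel '[[[-0.2,0,0,0],[-0.4,0,0,0],[-0.6,0,-0.2,0],[-0.6,0,-0.2,0],[-0.6,0,-0.2,0]]]' 0;  python3 - <<'E'
from h import *
B=dict(coral=(.566,.165,.05),jade=(.581,.004,.13),amber=(.574,-.157,.05))
for n in("scene","top"):
    c=cam(n,n+"5"); w=cloud(c)
    for k,(x,y,a) in B.items():
        print(n,k,lump(w,(x,y),.034,.015,.03))
        u=np.array([np.cos(a),np.sin(a)]); d=w[:,:2]-[x,y]; X=d@u; Y=d@[-u[1],u[0]]
        i=(abs(Y)<.038)&(X>.04)&(X<.16)&(w[:,2]>.02)&(w[:,2]<.13)
        j=w[:,2][i].argmax(); print('   cover Xmax %.3f zmax %.3f at X %.3f n %d'%(X[i].max(),w[i,2].max(),X[i][j],i.sum()))
c=dict(np.load("scene5.npz")); cv2.imwrite("pics/s5.png",cv2.resize(c["color"][100:290,180:420,::-1],(758,600)))
go(.70,.17,.2,.05)
E
```

```text
time_s: 15.38
eef_pos: [0.5663, 0.1647, 0.0202]
eef_rot: [-0.0, 1.0, 0.025, -0.0]
wrist_force: [-0.6, 0.4, -0.4]
opening: 0.402
grasp_force: 60.2
time_s: 16.38
eef_pos: [0.5692, 0.1651, 0.1855]
eef_rot: [-0.0, 1.0, 0.025, 0.004]
wrist_force: [-0.4, -0.6, -1.1]
opening: 0.473
grasp_force: 0.0
time_s: 17.0
eef_pos: [0.4466, 0.1587, 0.22]
eef_rot: [0.0, 1.0, 0.025, 0.0]
wrist_force: [-1.0, -0.5, 0.4]
opening: 0.005
grasp_force: 0.0
scene coral (165, array([0.5679, 0.162 ]), 0.003, array([54.8, 40.3]), array([566.6, 163.8]), array([37.5, 51.4]), -7.1, 0.0224)
   cover Xmax 0.085 zmax 0.099 at X 0.068 n 287
scene jade (197, array([0.5868, 0.0039]), 0.11, array([54.1, 40.7]), array([584.7,   5. ]), array([51.9, 37.4]), 13.4, 0.0224)
   cover Xmax 0.091 zmax 0.096 at X 0.077 n 260
scene amber (230, array([ 0.5772, -0.1588]), 0.002, array([54.9, 39.1]), array([ 574.8, -157.6]), array([51.3, 35.7]), 3.0, 0.0224)
   cover Xmax 0.160 zmax 0.096 at X 0.077 n 418
top coral (196, array([0.5624, 0.1614]), 0.083, array([53. , 38.7]), array([562.7, 161.4]), array([50.7, 35. ]), 4.3, 0.0205)
   cover Xmax 0.083 zmax 0.099 at X 0.068 n 399
top jade (193, array([0.5811, 0.003 ]), 0.16, array([53.6, 37.9]), array([581.4,   3.7]), array([50.2, 34.4]), 2.2, 0.0208)
   cover Xmax 0.088 zmax 0.097 at X 0.070 n 430
top amber (193, array([ 0.5714, -0.1599]), 0.054, array([54. , 37.6]), array([ 571.5, -159.1]), array([49.5, 34.3]), 2.0, 0.021)
   cover Xmax 0.152 zmax 0.094 at X 0.071 n 427
shares [1.268 0.006 0.094] twist 0.0 | yaw now 0.05 pos [0.4466 0.1586 0.2193] q6 1.61 tilt -1.0
```

View pics/s5.png

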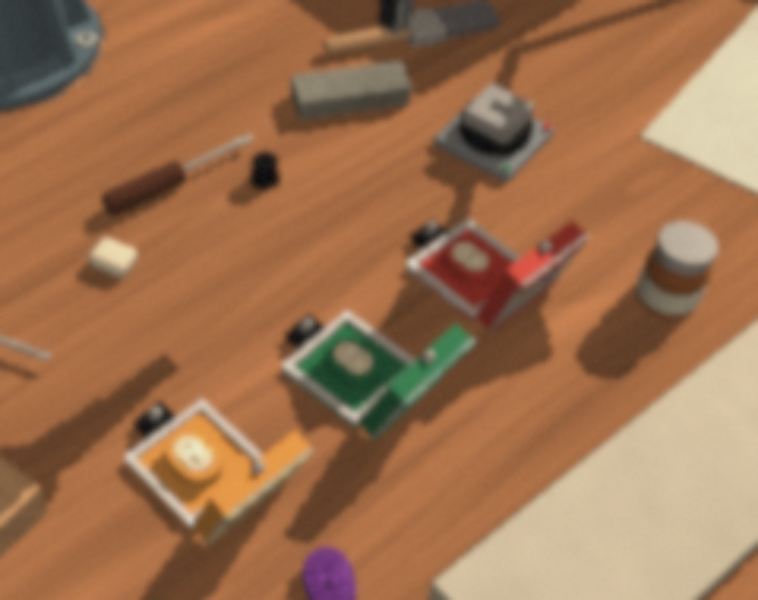

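All three medallions lie in their matching boxes, relief up: coral (470,257), jade (353,357), amber (192,455) in this crop; covers stand open to the rear. Now swing the coral cover from behind.

```bash
python3 -m handwheel '[[[0.25,0,0,0],[0.5,0,0,0],[0.75,0,0,0],[1,0,0,0],[1,0,0,0],[1,0,0,0]]]' 0; python3 -m handwheel '[[[0.2,0,0,0],[0.3,0,0,0],[0.3,0,0.2,0],[0.3,0,0.4,0],[0.3,0,0.55,0],[0.3,0,0.65,0],[0.3,0,0.65,0]]]' 0
python3 - <<'E'
from h import *
B=dict(coral=(.566,.165,.05),jade=(.581,.004,.13),amber=(.574,-.157,.05))
x,y,a=B['coral']
for X,z in [(.12,.083),(.03,.083),(-.02,.053),(-.03,.040)]: go(x+X*np.cos(a),y+X*np.sin(a),z,a)
E
```

```text
time_s: 17.85
eef_pos: [0.6458, 0.1686, 0.2181]
eef_rot: [0.0, 1.0, 0.025, -0.002]
wrist_force: [-0.2, 1.4, 0.4]
opening: -0.002
grasp_force: 0.0
time_s: 18.73
eef_pos: [0.7048, 0.1718, 0.0889]
eef_rot: [0.0, 1.0, 0.025, -0.002]
wrist_force: [0.2, 0.4, -0.5]
opening: -0.0
grasp_force: 0.0
shares [-0.095 -0.001  0.03 ] twist 0.0 | yaw now 0.05 pos [0.7048 0.1718 0.0889] q6 1.6 tilt -1.0
shares [-0.545 -0.001  0.031] twist 0.0 | yaw now 0.05 pos [0.7048 0.1718 0.0889] q6 1.6 tilt -1.0
shares [-0.794 -0.001  0.182] twist 0.0 | yaw now 0.05 pos [0.7048 0.1718 0.0889] q6 1.6 tilt -1.0
shares [-0.844 -0.001  0.247] twist 0.0 | yaw now 0.05 pos [0.7048 0.1718 0.0889] q6 1.6 tilt -1.0
```

```bash
python3 -m handwheel '[[[-0.1,0,0.03,0],[-0.2,0,0.03,0],[-0.28,0,0.03,0],[-0.36,0,0.03,0],[-0.44,0,0.03,0],[-0.54,0,0.03,0],[-0.54,0,0.03,0]]]' 0
python3 - <<'E'
from h import *
x,y,a=.566,.165,.05
for X,z in [(.03,.083),(-.02,.053),(-.03,.040)]: go(x+X*np.cos(a),y+X*np.sin(a),z,a)
c=cam("scene"); cv2.imwrite("pics/s6.png",cv2.resize(c["color"][100:250,230:430,::-1],(533,400)))
E
```

```text
time_s: 19.6
eef_pos: [0.5987, 0.1667, 0.0865]
eef_rot: [-0.0, 1.0, 0.025, 0.001]
wrist_force: [-1.0, 0.6, -0.0]
opening: -0.002
grasp_force: 0.0
shares [-0.014  0.     0.017] twist 0.0 | yaw now 0.051 pos [0.5987 0.1667 0.0865] q6 1.6 tilt -1.0
shares [-0.264 -0.     0.167] twist 0.0 | yaw now 0.051 pos [0.5987 0.1667 0.0865] q6 1.6 tilt -1.0
shares [-0.314 -0.     0.232] twist 0.0 | yaw now 0.051 pos [0.5987 0.1667 0.0865] q6 1.6 tilt -1.0
```

View pics/s6.png

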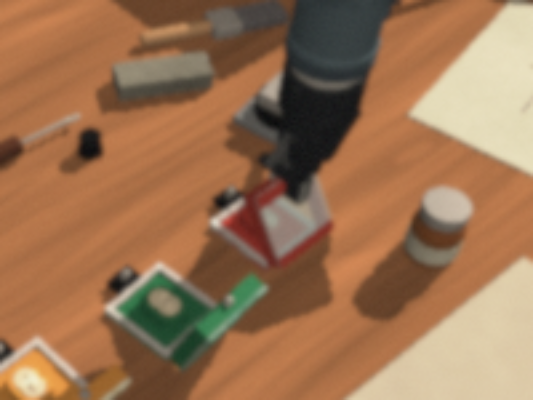

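The coral cover has swung forward to about 60° ahead of the fingers (295,200). Continue over and press.

```bash
python3 -m handwheel '[[[-0.1,0,0.05,0],[-0.2,0,0.1,0],[-0.27,0,0.15,0],[-0.3,0,0.18,0],[-0.31,0,0.2,0],[-0.31,0,0.215,0],[-0.31,0,0.225,0],[-0.31,0,0.235,0]]]' 0;python3 -m handwheel '[[[0,0,0.005,0],[0,0,0.015,0],[0,0,0.02,0]]]' 0
```

```text
time_s: 20.65
eef_pos: [0.5374, 0.1633, 0.0394]
eef_rot: [0.0, 1.0, 0.025, 0.0]
wrist_force: [-11.5, -1.9, 28.5]
opening: 0.004
grasp_force: 14.6
time_s: 21.02
eef_pos: [0.5376, 0.1634, 0.0391]
eef_rot: [0.0, 1.0, 0.026, -0.0]
wrist_force: [-24.7, -4.3, 57.1]
opening: 0.0
grasp_force: 28.3
```

```bash
python3 -m handwheel '[[[0,0,-0.2,0],[0,0,-0.5,0],[0,0,-0.8,0],[0,0,-0.8,0]]]' 0
python3 - <<'E'
from h import *
x,y,a=.581,.004,.13
go(x+.13*np.cos(a),y+.13*np.sin(a),.2,a)
E
```

```text
time_s: 21.52
eef_pos: [0.5411, 0.1636, 0.2001]
eef_rot: [-0.0, 1.0, 0.025, 0.006]
wrist_force: [-0.0, 0.1, 0.0]
opening: 0.0
grasp_force: 0.0
shares [0.807 0.756 0.01 ] twist -0.053 | yaw now 0.05 pos [0.5411 0.1636 0.2001] q6 1.6 tilt -0.9999
```

```bash
python3 -m handwheel '[[[0.2,0.2,0,-0.05],[0.4,0.4,0,-0.05],[0.6,0.6,0,-0.05],[0.8,0.75,0,-0.05],[0.81,0.755,0.0,-0.053],[0.81,0.755,0,-0.053],[0.81,0.755,0.2,-0.053],[0.81,0.755,0.4,-0.053],[0.81,0.755,0.5,-0.053],[0.81,0.755,0.5,-0.053]]]' 0
python3 - <<'E'
from h import *
x,y,a=.581,.004,.13
for X,z in [(.13,.083),(.03,.083),(-.03,.040)]: go(x+X*np.cos(a),y+X*np.sin(a),z,a)
E
```

```text
time_s: 22.78
eef_pos: [0.7044, 0.0215, 0.0919]
eef_rot: [-0.0, 0.998, 0.065, -0.002]
wrist_force: [0.5, 0.4, -0.0]
opening: 0.002
grasp_force: 0.0
shares [0.027 0.007 0.044] twist 0.0 | yaw now 0.131 pos [0.7044 0.0215 0.0919] q6 1.3 tilt -1.0
shares [-0.473  0.007  0.046] twist 0.0 | yaw now 0.131 pos [0.7044 0.0215 0.0919] q6 1.3 tilt -1.0
shares [-0.772  0.007  0.262] twist 0.0 | yaw now 0.131 pos [0.7044 0.0215 0.0919] q6 1.3 tilt -1.0
```

```bash
python3 -m handwheel '[[[-0.08,0,0.035,0],[-0.16,0,0.035,0],[-0.24,0,0.035,0],[-0.32,0,0.035,0],[-0.4,0,0.035,0],[-0.47,0,0.035,0],[-0.47,0,0.035,0]]]' 0
python3 - <<'E'
from h import *
x,y,a=.581,.004,.13
for X,z in [(.03,.083),(-.03,.040)]: go(x+X*np.cos(a),y+X*np.sin(a),z,a)
E
```

```text
time_s: 23.65
eef_pos: [0.6135, 0.0084, 0.0888]
eef_rot: [0.0, 0.998, 0.065, 0.002]
wrist_force: [0.1, -0.1, -0.2]
opening: 0.002
grasp_force: 0.0
shares [-0.014  0.001  0.029] twist -0.0 | yaw now 0.13 pos [0.6135 0.0084 0.0888] q6 1.26 tilt -1.0
shares [-0.315  0.001  0.243] twist -0.0 | yaw now 0.13 pos [0.6135 0.0084 0.0888] q6 1.26 tilt -1.0
```

```bash
python3 -m handwheel '[[[-0.1,0,0.06,0],[-0.2,0,0.11,0],[-0.27,0,0.16,0],[-0.3,0,0.19,0],[-0.31,0,0.21,0],[-0.31,0,0.225,0],[-0.31,0,0.235,0],[-0.31,0,0.245,0],[-0.31,0,0.245,0]]]' 0;python3 -m handwheel '[[[0,0,0.005,0],[0,0,0.008,0],[0,0,0.008,0]]]' 0; python3 -m handwheel '[[[0,0,-0.2,0],[0,0,-0.5,0],[0,0,-0.8,0],[0,0,-0.8,0]]]' 0
python3 - <<'E'
from h import *
x,y,a=.574,-.157,.05
go(x+.13*np.cos(a),y+.13*np.sin(a),.2,a)
E
```

```text
time_s: 24.78
eef_pos: [0.5522, 0.0002, 0.0396]
eef_rot: [0.0, 0.998, 0.065, 0.0]
wrist_force: [-8.7, 0.3, 19.0]
opening: -0.003
grasp_force: 9.3
time_s: 25.15
eef_pos: [0.5522, 0.0002, 0.0394]
eef_rot: [0.0, 0.998, 0.065, 0.0]
wrist_force: [-14.2, 0.6, 31.7]
opening: -0.002
grasp_force: 15.7
time_s: 25.65
eef_pos: [0.5557, -0.0003, 0.2025]
eef_rot: [0.002, 0.998, 0.065, 0.006]
wrist_force: [0.6, -0.1, -0.3]
opening: 0.001
grasp_force: 0.0
shares [0.637 0.841 0.024] twist 0.053 | yaw now 0.13 pos [ 5.557e-01 -3.000e-04  2.025e-01] q6 1.23 tilt -0.9999
```

```bash
python3 -m handwheel '[[[0.2,0.2,0,0.05],[0.4,0.4,0,0.05],[0.6,0.6,0,0.05],[0.65,0.8,0,0.053],[0.65,0.84,0.0,0.053],[0.65,0.84,0,0.053],[0.65,0.84,0.2,0.053],[0.65,0.84,0.4,0.053],[0.65,0.84,0.55,0.053],[0.65,0.84,0.55,0.053]]]' 0
python3 - <<'E'
from h import *
x,y,a=.574,-.157,.05
for X,z in [(.13,.083),(.03,.083),(-.03,.040)]: go(x+X*np.cos(a),y+X*np.sin(a),z,a)
E
```

```text
time_s: 26.9
eef_pos: [0.6992, -0.1468, 0.0825]
eef_rot: [-0.001, 1.0, 0.026, -0.003]
wrist_force: [-0.8, 0.3, 0.0]
opening: -0.002
grasp_force: 0.0
shares [ 0.022  0.02  -0.003] twist 0.001 | yaw now 0.052 pos [ 0.6992 -0.1468  0.0825] q6 1.15 tilt -1.0
shares [-0.478  0.019  0.   ] twist 0.001 | yaw now 0.052 pos [ 0.6992 -0.1468  0.0825] q6 1.15 tilt -1.0
shares [-0.777  0.019  0.217] twist 0.001 | yaw now 0.052 pos [ 0.6992 -0.1468  0.0825] q6 1.15 tilt -1.0
```

```bash
python3 -m handwheel '[[[-0.08,0.01,0,0],[-0.16,0.01,0,0],[-0.24,0.01,0,0],[-0.32,0.01,0,0],[-0.4,0.01,0,0],[-0.47,0.01,0,0],[-0.47,0.01,0,0]]]' 0
python3 - <<'E'
from h import *
x,y,a=.574,-.157,.05
for X,z in [(.03,.083),(-.03,.040)]: go(x+X*np.cos(a),y+X*np.sin(a),z,a)
E
```

```text
time_s: 27.78
eef_pos: [0.6086, -0.1558, 0.0881]
eef_rot: [0.001, 1.0, 0.025, 0.001]
wrist_force: [-0.9, -0.2, 0.4]
opening: 0.002
grasp_force: 0.0
shares [-0.023 -0.003  0.026] twist 0.0 | yaw now 0.051 pos [ 0.6086 -0.1558  0.0881] q6 1.08 tilt -1.0
shares [-0.323 -0.003  0.24 ] twist 0.0 | yaw now 0.051 pos [ 0.6086 -0.1558  0.0881] q6 1.08 tilt -1.0
```

```bash
python3 -m handwheel '[[[-0.1,0,0.06,0],[-0.2,0,0.11,0],[-0.27,0,0.16,0],[-0.31,0,0.19,0],[-0.32,0,0.21,0],[-0.32,0,0.225,0],[-0.32,0,0.235,0],[-0.32,0,0.242,0],[-0.32,0,0.242,0]]]' 0;python3 -m handwheel '[[[0,0,0.005,0],[0,0,0.008,0],[0,0,0.008,0]]]' 0; python3 -m handwheel '[[[0,0,-0.2,0],[0,0,-0.5,0],[-0.3,0,-0.8,0],[-0.6,0,-0.8,0],[-0.6,0,-0.8,0]]]' 0
python3 - <<'E'
from h import *
B=dict(coral=(.566,.165,.05),jade=(.581,.004,.13),amber=(.574,-.157,.05))
for n in("scene","top"):
    c=cam(n,n+"7"); w=cloud(c)
    for k,(x,y,a) in B.items():
        u=np.array([np.cos(a),np.sin(a)]); d=w[:,:2]-[x,y]; X=d@u; Y=d@[-u[1],u[0]]
        i=(abs(Y)<.038)&(abs(X)<.04)&(w[:,2]<.2); s=[w[i&(X>lo)&(X<lo+.02),2] for lo in(-.04,-.02,0,.02)]
        print(n,k,[(round(float(np.median(q)),4),round(float(np.percentile(q,95)),4),len(q)) for q in s if len(q)])
    w2=w; print('grip',lump(w2,(.505,-.311),.04,.06,.08),'head',lump(w2,(.453,.307),.045,.04,.055))
c=dict(np.load("scene7.npz")); cv2.imwrite("pics/s7.png",cv2.resize(c["color"][90:290,140:420,::-1],(800,571),interpolation=cv2.INTER_CUBIC))
go(.505,-.311,.15,.2)
E
```

```text
time_s: 28.9
eef_pos: [0.5449, -0.1596, 0.0397]
eef_rot: [0.0, 1.0, 0.025, 0.0]
wrist_force: [-8.4, 2.2, 17.5]
opening: -0.001
grasp_force: 8.7
time_s: 29.28
eef_pos: [0.545, -0.1596, 0.0395]
eef_rot: [0.0, 1.0, 0.026, 0.0]
wrist_force: [-13.5, 4.4, 29.6]
opening: -0.003
grasp_force: 14.9
time_s: 29.9
eef_pos: [0.4229, -0.1653, 0.1972]
eef_rot: [0.001, 1.0, 0.025, 0.001]
wrist_force: [0.7, -0.3, 1.2]
opening: 0.0
grasp_force: 0.0
scene coral [(0.0378, 0.0403, 139), (0.0366, 0.0389, 148), (0.0354, 0.038, 155), (0.0341, 0.0366, 168)]
scene jade [(0.0359, 0.0381, 173), (0.0351, 0.0373, 175), (0.0344, 0.0368, 184), (0.0335, 0.036, 203)]
scene amber [(0.0335, 0.0355, 201), (0.0331, 0.0356, 202), (0.033, 0.0352, 207), (0.0327, 0.035, 262)]
grip (44, array([ 0.5148, -0.3115]), 0.38, array([41.8,  8. ]), array([ 510.5, -313.8]), array([32.5,  8.1]), 27.8, 0.0695) head (201, array([0.4592, 0.3089]), -1.321, array([64.1, 61.8]), array([457.5, 311.1]), array([52.8, 52.8]), 12.9, 0.0465)
top coral [(0.0355, 0.0384, 198), (0.0341, 0.0371, 186), (0.033, 0.0363, 185), (0.0316, 0.0349, 183)]
top jade [(0.0342, 0.0375, 190), (0.0331, 0.0361, 188), (0.0324, 0.0349, 187), (0.0313, 0.0345, 182)]
top amber [(0.0316, 0.0344, 119), (0.0315, 0.0348, 154), (0.0315, 0.0342, 181), (0.0312, 0.0341, 189)]
grip (4, array([ 0.519 , -0.3122]), 0.588, array([11.4,  6.8]), array([ 518.9, -312.1]), array([6. , 3.2]), 28.9, 0.0795) head (323, array([0.4546, 0.308 ]), 1.396, array([61.6, 59.8]), array([454.9, 308.5]), array([50.3, 50.6]), 12.2, 0.0445)
shares [0.367 0.745 0.236] twist -0.101 | yaw now 0.049 pos [ 0.4243 -0.1657  0.1968] q6 0.89 tilt -1.0
```

View pics/s7.png

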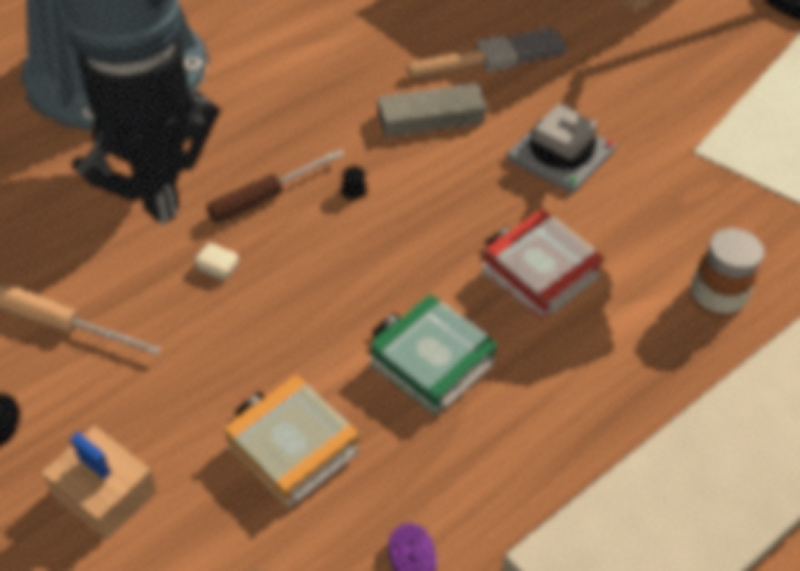

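Amber (290,440) looks flat; coral (540,260) and jade (433,350) look slightly raised at the front. Re-measure after a moment, with a plane fit.

```bash
python3 -m handwheel '[[[0,0,0,0],[0,0,0,0],[-0.1,0,0,0],[-0.1,0,0,0],[-0.1,0,0,0],[-0.1,0,0,0],[-0.1,0,0,0],[-0.1,0,0,0]]]' 0
cat >> h.py <<'E'
B=dict(coral=(.566,.165,.05),jade=(.581,.004,.13),amber=(.574,-.157,.05))
def tilt(c,n=""):
    w=cloud(c)
    for k,(x,y,a) in B.items():
        u=np.array([np.cos(a),np.sin(a)]); d=w[:,:2]-[x,y]; X=d@u; Y=d@[-u[1],u[0]]
        i=(abs(Y)<.036)&(abs(X)<.036)&(w[:,2]<.05)&(w[:,2]>.02)
        f=np.linalg.lstsq(np.c_[X,Y,np.ones(len(X))][i],w[i,2],rcond=None)[0]
        j=(abs(w[:,2])<.008)&(np.linalg.norm(d,axis=1)<.14); g=np.linalg.lstsq(np.c_[X,Y,np.ones(len(X))][j],w[j,2],rcond=None)[0]
        print(n,k,'cover slopes/height',f.round(4),i.sum(),'table',g.round(4))
E
python3 -c "
from h import *
for n in('scene','top'): tilt(cam(n),n)"
```

```text
time_s: 31.0
eef_pos: [0.4045, -0.1664, 0.1959]
eef_rot: [0.0, 1.0, 0.025, 0.0]
wrist_force: [-0.3, -0.3, -0.2]
opening: -0.001
grasp_force: 0.0
scene coral cover slopes/height [-0.0639  0.0027  0.0361] 495 table [0.0005 0.0008 0.0012]
scene jade cover slopes/height [-0.0377  0.0009  0.0349] 587 table [0.001  0.001  0.0011]
scene amber cover slopes/height [-0.0035 -0.0019  0.0331] 707 table [0.0009 0.0017 0.0009]
top coral cover slopes/height [-0.0671 -0.0009  0.0336] 635 table [-0.0015 -0.0005 -0.0011]
top jade cover slopes/height [-0.0431 -0.0014  0.0328] 637 table [-0.0016 -0.0015 -0.0009]
top amber cover slopes/height [-0.0124  0.0003  0.0313] 636 table [-0.0006 -0.0008 -0.0007]
```

```bash
python3 -c "
from h import *
x,y,a=B['amber']; go(x-.031*np.cos(a),y-.031*np.sin(a),.07,a)"
```

```text
shares [ 0.694 -0.004  0.629] twist 0.0 | yaw now 0.05 pos [ 0.4044 -0.1663  0.1959] q6 0.86 tilt -1.0
```

```bash
python3 -m handwheel '[[[0.25,0,0.1,0],[0.5,0,0.3,0],[0.69,0,0.5,0],[0.69,0,0.63,0],[0.69,0,0.7,0],[0.69,0,0.73,0],[0.69,0,0.75,0],[0.69,0,0.75,0]]]' 0; python3 -c "
from h import *
x,y,a=B['amber']; go(x-.031*np.cos(a),y-.031*np.sin(a),.041,a); tilt(cam('scene'),'s')"
```

```text
time_s: 32.1
eef_pos: [0.5426, -0.1598, 0.0468]
eef_rot: [0.0, 1.0, 0.025, 0.001]
wrist_force: [0.8, 0.1, -0.6]
opening: -0.001
grasp_force: 0.0
shares [ 0.003 -0.006  0.029] twist -0.0 | yaw now 0.05 pos [ 0.5426 -0.1598  0.0468] q6 1.02 tilt -1.0
s coral cover slopes/height [-0.0642  0.0057  0.0361] 479 table [0.0003 0.0003 0.0012]
s jade cover slopes/height [-0.042   0.0016  0.0349] 588 table [0.0008 0.0013 0.001 ]
s amber cover slopes/height [-0.0127  0.0042  0.0333] 684 table [0.0003 0.0014 0.0009]
```

```bash
python3 -m handwheel '[[[0,0,0.015,0],[0,0,0.025,0],[0,0,0.03,0],[0,0,0.03,0]]]' 0;python3 -m handwheel '[[[0,0,0.004,0],[0,0,0.004,0]]]' 0;python3 -m handwheel '[[[0,0,0.004,0],[0,0,0.004,0]]]' 0; python3 -c "
from h import *
tilt(cam('scene'),'s')"
```

```text
time_s: 32.65
eef_pos: [0.5421, -0.1594, 0.04]
eef_rot: [0.0, 1.0, 0.025, -0.0]
wrist_force: [-1.7, 0.2, 1.9]
opening: 0.0
grasp_force: 1.0
time_s: 32.9
eef_pos: [0.5421, -0.1595, 0.0399]
eef_rot: [0.0, 1.0, 0.025, -0.0]
wrist_force: [-3.3, 0.4, 8.4]
opening: 0.001
grasp_force: 4.3
time_s: 33.15
eef_pos: [0.5422, -0.1595, 0.0398]
eef_rot: [0.0, 1.0, 0.025, -0.0]
wrist_force: [-7.4, 1.9, 14.8]
opening: 0.002
grasp_force: 7.4
s coral cover slopes/height [-0.0672  0.0036  0.0361] 487 table [0.0011 0.0007 0.0012]
s jade cover slopes/height [-0.0427 -0.0011  0.0349] 594 table [0.0006 0.001  0.0011]
s amber cover slopes/height [-0.0226  0.0021  0.0332] 687 table [0.0008 0.0018 0.0009]
```

```bash
python3 -m handwheel '[[[0,0,-0.003,0],[0,0,-0.006,0],[0,0,-0.01,0],[0,0,-0.013,0],[0,0,-0.017,0],[0,0,-0.022,0],[0,0,-0.03,0],[0,0,-0.05,0],[0,0,-0.15,0],[0,0,-0.35,0]]]' 0; python3 -c "
from h import *
tilt(cam('scene'),'s')
x,y,a=B['jade']; go(x-.031*np.cos(a),y-.031*np.sin(a),.055,a)"
```

```text
time_s: 34.45
eef_pos: [0.5408, -0.1587, 0.1075]
eef_rot: [-0.001, 1.0, 0.025, -0.002]
wrist_force: [0.3, 0.3, 0.3]
opening: -0.003
grasp_force: 0.0
s coral cover slopes/height [-0.0662 -0.0034  0.036 ] 490 table [0.0001 0.001  0.0012]
s jade cover slopes/height [-0.0423  0.0058  0.0348] 592 table [0.0006 0.0011 0.0011]
s amber cover slopes/height [ 0.0013 -0.0022  0.0327] 699 table [0.0011 0.0015 0.0009]
shares [ 0.067 -0.801  0.294] twist -0.053 | yaw now 0.051 pos [ 0.5447 -0.1605  0.1143] q6 1.02 tilt -1.0
```

Amber is flat. Now jade again, gently.

```bash
python3 -m handwheel '[[[0,-0.25,-0.05,0],[0.03,-0.5,0,-0.053],[0.06,-0.75,0.05,-0.053],[0.065,-0.8,0.1,-0.053],[0.065,-0.8,0.2,-0.053],[0.065,-0.8,0.29,-0.053],[0.065,-0.8,0.29,-0.053]]]' 0; python3 -c "
from h import *
x,y,a=B['jade']; go(x-.031*np.cos(a),y-.031*np.sin(a),.040,a); tilt(cam('scene'),'s')"
```

```text
time_s: 35.38
eef_pos: [0.5458, 0.0006, 0.0486]
eef_rot: [-0.0, 0.998, 0.064, -0.002]
wrist_force: [-0.5, -0.2, 0.2]
opening: -0.002
grasp_force: 0.0
shares [0.022 0.006 0.043] twist -0.001 | yaw now 0.129 pos [0.5458 0.0006 0.0486] q6 1.23 tilt -1.0
s coral cover slopes/height [-0.0654  0.0013  0.036 ] 490 table [-0.0002  0.0009  0.0013]
s jade cover slopes/height [-0.0507  0.0032  0.035 ] 581 table [0.0007 0.0011 0.0011]
s amber cover slopes/height [-0.0051 -0.0044  0.0328] 706 table [0.0011 0.0018 0.0009]
```

```bash
python3 -m handwheel '[[[0.01,0,0.01,0],[0.01,0,0.02,0],[0.01,0,0.02,0]]]' 0;python3 -m handwheel '[[[0,0,0.005,0],[0,0,0.01,0],[0,0,0.01,0]]]' 0; python3 -m handwheel '[[[0,0,0.005,0],[0,0,0.01,0],[0,0,0.01,0]]]' 0
```

```text
time_s: 35.8
eef_pos: [0.5492, 0.0012, 0.0465]
eef_rot: [0.0, 0.998, 0.065, 0.0]
wrist_force: [-0.5, 0.2, -0.2]
opening: -0.001
grasp_force: 0.0
time_s: 36.17
eef_pos: [0.549, 0.0013, 0.0442]
eef_rot: [-0.0, 0.998, 0.065, -0.0]
wrist_force: [-0.4, -0.5, 0.2]
opening: 0.004
grasp_force: 0.0
time_s: 36.55
eef_pos: [0.549, 0.0012, 0.0423]
eef_rot: [0.0, 0.998, 0.065, -0.0]
wrist_force: [-0.8, -0.6, 2.3]
opening: 0.001
grasp_force: 0.8
```

```bash
for i in 1; do python3 -m handwheel '[[[0,0,0.005,0],[0,0,0.005,0]]]' 0; python3 -m handwheel '[[[0,0,0.005,0],[0,0,0.005,0]]]' 0; python3 -m handwheel '[[[0,0,0.005,0],[0,0,0.005,0]]]' 0; done 2>&1 | grep -E "pos|wrist"
```

```text
eef_pos: [0.5491, 0.0014, 0.041]
wrist_force: [-0.2, -0.6, -0.0]
eef_pos: [0.5491, 0.0014, 0.0401]
wrist_force: [0.8, 0.6, -0.0]
eef_pos: [0.5492, 0.0013, 0.0399]
wrist_force: [-2.5, -0.9, 6.5]
```

```bash
python3 -m handwheel '[[[0,0,0.005,0],[0,0,0.006,0],[0,0,0.006,0]]]' 0;  python3 -m handwheel '[[[0,0,-0.003,0],[0,0,-0.006,0],[0,0,-0.01,0],[0,0,-0.013,0],[0,0,-0.017,0],[0,0,-0.022,0],[0,0,-0.03,0],[0,0,-0.05,0],[0,0,-0.15,0],[0,0,-0.35,0]]]' 0; python3 -c "
from h import *
tilt(cam('scene'),'s')
x,y,a=B['coral']; go(x-.031*np.cos(a),y-.031*np.sin(a),.055,a)"
```

```text
time_s: 37.67
eef_pos: [0.5492, 0.0013, 0.0397]
eef_rot: [0.0, 0.998, 0.065, -0.0]
wrist_force: [-7.4, 0.2, 15.7]
opening: 0.003
grasp_force: 7.9
time_s: 38.92
eef_pos: [0.5476, 0.0016, 0.1074]
eef_rot: [-0.001, 0.998, 0.065, -0.002]
wrist_force: [1.1, -0.0, -0.4]
opening: 0.002
grasp_force: 0.0
s coral cover slopes/height [-0.0635 -0.0008  0.0359] 486 table [0.0004 0.0013 0.0012]
s jade cover slopes/height [0.0024 0.0022 0.0329] 581 table [0.0014 0.0006 0.001 ]
s amber cover slopes/height [0.0026 0.0024 0.0328] 702 table [0.0013 0.0012 0.0009]
shares [ 0.021 -0.817  0.294] twist 0.053 | yaw now 0.13 pos [0.5518 0.0009 0.114 ] q6 1.23 tilt -1.0
```

Jade flat now. Coral the same way.

```bash
python3 -m handwheel '[[[0,-0.25,-0.05,0],[0.01,-0.5,0,0.053],[0.02,-0.75,0.05,0.053],[0.02,-0.815,0.1,0.053],[0.025,-0.815,0.2,0.053],[0.03,-0.815,0.28,0.053],[0.03,-0.815,0.29,0.053],[0.03,-0.815,0.3,0.053],[0.03,-0.815,0.31,0.053],[0.03,-0.815,0.32,0.053]]]' 0; python3 -m handwheel '[[[0,0,0.005,0],[0,0,0.01,0],[0,0,0.015,0],[0,0,0.015,0]]]' 0; python3 -m handwheel '[[[0,0,0.005,0],[0,0,0.01,0],[0,0,0.01,0]]]' 0; python3 -c "
from h import *
x,y,a=B['coral']; go(x-.031*np.cos(a),y-.031*np.sin(a),.040,a)"
```

```text
time_s: 40.22
eef_pos: [0.5345, 0.1636, 0.0448]
eef_rot: [-0.0, 1.0, 0.025, 0.001]
wrist_force: [-3.5, 0.1, 7.6]
opening: 0.0
grasp_force: 3.5
time_s: 40.72
eef_pos: [0.5341, 0.1637, 0.041]
eef_rot: [-0.0, 1.0, 0.025, 0.0]
wrist_force: [-0.2, -0.4, 0.0]
opening: -0.002
grasp_force: 0.0
time_s: 41.1
eef_pos: [0.5342, 0.1638, 0.0398]
eef_rot: [0.0, 1.0, 0.025, 0.0]
wrist_force: [-3.3, -0.6, 9.0]
opening: -0.002
grasp_force: 4.1
shares [ 0.004  0.002 -0.001] twist 0.0 | yaw now 0.05 pos [0.5342 0.1638 0.0398] q6 1.61 tilt -1.0
```

```bash
python3 -m handwheel '[[[0,0,0.004,0],[0,0,0.005,0],[0,0,0.005,0]]]' 0;  python3 -m handwheel '[[[0,0,-0.003,0],[0,0,-0.006,0],[0,0,-0.01,0],[0,0,-0.013,0],[0,0,-0.017,0],[0,0,-0.022,0],[0,0,-0.03,0],[0,0,-0.05,0],[0,0,-0.2,0],[0,0,-0.5,0]]]' 0; python3 -m handwheel '[[[-0.25,0.2,-0.2,0],[-0.5,0.4,-0.4,0],[-0.5,0.65,-0.4,0],[-0.5,0.9,-0.4,0],[-0.5,1,-0.4,0],[-0.5,1,-0.4,0]]]' 0; python3 -c "
from h import *
for n in('scene','top'): tilt(cam(n),n)
go(.505,-.311,.2,.2)"
```

```text
time_s: 41.48
eef_pos: [0.5342, 0.1638, 0.0397]
eef_rot: [0.0, 1.0, 0.025, 0.0]
wrist_force: [-6.7, -0.7, 16.0]
opening: -0.002
grasp_force: 8.1
time_s: 42.72
eef_pos: [0.5318, 0.1634, 0.1367]
eef_rot: [0.0, 1.0, 0.025, -0.003]
wrist_force: [0.8, -0.1, -0.2]
opening: 0.003
grasp_force: 0.0
time_s: 43.48
eef_pos: [0.4442, -0.0424, 0.2185]
eef_rot: [0.0, 1.0, 0.024, 0.0]
wrist_force: [0.0, 0.7, -0.1]
opening: 0.001
grasp_force: 0.0
scene coral cover slopes/height [0.0005 0.001  0.0331] 470 table [0.0007 0.0008 0.0012]
scene jade cover slopes/height [ 0.0018 -0.0059  0.0329] 577 table [0.0006 0.0015 0.001 ]
scene amber cover slopes/height [0.0016 0.0037 0.0328] 699 table [0.0011 0.0015 0.0009]
top coral cover slopes/height [-0.0034 -0.0004  0.0308] 634 table [-0.0017 -0.0015 -0.001 ]
top jade cover slopes/height [-0.0342  0.0647  0.0335] 38 table [-0.0011 -0.0009 -0.001 ]
top amber cover slopes/height [-0.0022 -0.0092  0.0313] 495 table [-0.0004 -0.001  -0.0008]
shares [0.237 1.365 0.09 ] twist -0.1 | yaw now 0.05 pos [ 0.444  -0.0407  0.2182] q6 1.16 tilt -1.0
```

All three covers are shut. Now the key and the slot.

Run:
```python
from h import *
t=cam("top","top8"); s=cam("scene","scene8")
out=[]
for c,z,(x,y),r in ((t,.046,(.454,.307),.05),(s,.046,(.456,.307),.05),(t,.082,(.505,-.312),.04),(s,.082,(.505,-.312),.04)):
    # rectify plane z onto a world grid: up=+x, left=+y, 0.25 mm/px
    g=np.linspace(-r,r,300); GX,GY=np.meshgrid(x-g,y-g,indexing='ij')
    uv=proj(c,np.c_[GX.ravel(),GY.ravel(),np.full(GX.size,z)]).astype(np.float32)
    out.append(cv2.remap(c["color"],uv[:,0].reshape(300,300),uv[:,1].reshape(300,300),cv2.INTER_CUBIC)[:,:,::-1])
cv2.imwrite("pics/rect8.png",np.vstack([np.hstack(out[:2]),np.hstack(out[2:])]))
for n,c in(("top",t),("scene",s)):
    print(n,'blue z.082',blobs(c,mask(c,[(100,125)],130,40),.080,8))
```

```text
top blue z.082 [(array([ 0.2995, -0.7315]), 1.577, array([52.5, 31.5]), 182, (503, 281)), (array([ 0.3795, -0.7321]), 2.006, array([66.6, 54. ]), 366, (501, 251)), (array([ 0.5038, -0.3096]), -2.949, array([33.6, 16.1]), 56, (342, 199))]
scene blue z.082 [(array([ 0.5153, -0.3122]), -3.119, array([44.5, 12.3]), 67, (170, 248))]
```

View pics/rect8.png

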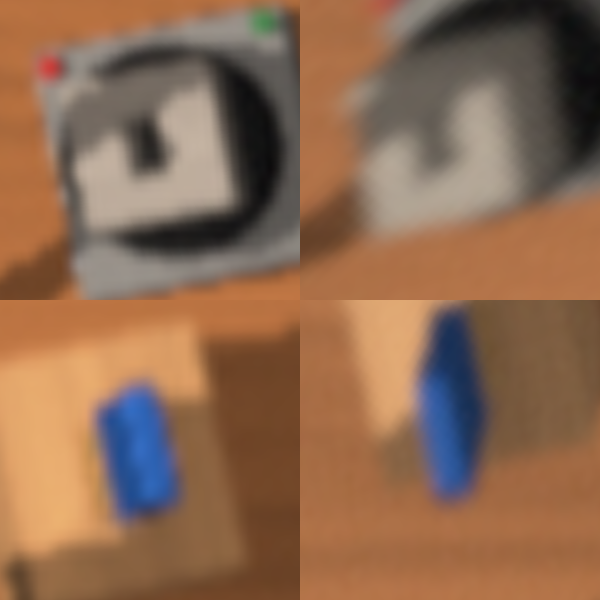

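Switch (top-left): slot mouth dark at about (149,146), long axis near world x, yaw about 0.2. Key grip (bottom-left) at (140,450), yaw about 0.2, so it's parallel with the slot.

Run:
```python
from h import *
for f in("top0","top5","top8","scene0","scene5","scene8"):
    c=dict(np.load(f+".npz")); w=cloud(c)
    s=lump(w,(.505,-.312),.06,.034,.045); h=lump(w,(.455,.308),.045,.040,.055)
    print(f,'stand',s[0],s[4:],'head',h[0],h[4:])
    for z,(lo,hi) in ((.082,(.076,.09)),): print('   griptop',lump(w,(.505,-.312),.04,lo,hi)[0:7] if ((abs(w[:,:2]-[.505,-.312]).max(1)<.03)&(w[:,2]>lo)).sum()>4 else None)
    # dark slot
    g=np.linspace(-.022,.022,177); a=.21; A,Bq=np.meshgrid(g,g,indexing='ij'); X=.456+A*np.cos(a)-Bq*np.sin(a); Y=.309+A*np.sin(a)+Bq*np.cos(a)
    uv=proj(c,np.c_[X.ravel(),Y.ravel(),np.full(X.size,.046)]).astype(np.float32)
    G=cv2.cvtColor(c["color"],cv2.COLOR_RGB2GRAY); I=cv2.remap(G,uv[:,0].reshape(X.shape),uv[:,1].reshape(X.shape),cv2.INTER_CUBIC)
    D=I<70
    n,l,st,ce=cv2.connectedComponentsWithStats(D.astype(np.uint8))
    for i in range(1,n):
        if st[i,4]>150: print('   dark',st[i,2:]*.25,(np.array([X[int(ce[i][1]),int(ce[i][0])],Y[int(ce[i][1]),int(ce[i][0])]])).round(4))
go(.5055,-.311,.2,.21)
```

```text
top0 stand 452 (array([ 505.1, -312.6]), array([70. , 61.3]), 13.0, 0.0394) head 325 (array([454.6, 308. ]), array([50.1, 52. ]), 11.6, 0.0449)
   griptop (52, array([ 0.5046, -0.3122]), 0.223, array([39.1, 12.8]), array([ 505.5, -312.5]), array([33. , 10.7]), 10.6)
   dark [  7.75  16.   411.75] [0.456  0.3077]
top5 stand 456 (array([ 505.4, -313.1]), array([70.3, 61.3]), 12.8, 0.0396) head 23 (array([430.5, 316. ]), array([ 8.1, 24.3]), 1.2, 0.0442)
   griptop (49, array([ 0.5049, -0.3123]), 0.261, array([39. , 12.3]), array([ 505.3, -312.4]), array([33. ,  9.7]), 14.3)
   dark [  26.5    15.25 1150.5 ] [0.444  0.3151]
top8 stand 455 (array([ 505.1, -312.9]), array([70.1, 60.8]), 13.3, 0.0393) head 323 (array([454.8, 308.4]), array([50.2, 51.2]), 11.7, 0.0447)
   griptop (50, array([ 0.5046, -0.3123]), 0.239, array([39.2, 13. ]), array([ 505.3, -312.2]), array([33. , 10.9]), 13.6)
   dark [  8.   16.  418.5] [0.456  0.3077]
scene0 stand 546 (array([ 506.9, -310. ]), array([73.1, 60.8]), 12.7, 0.0405) head 197 (array([457.6, 310.8]), array([52.4, 51.9]), 12.1, 0.0466)
   griptop (65, array([ 0.5093, -0.3104]), 0.24, array([43. , 12.1]), array([ 508.2, -310.3]), array([34.9,  9.9]), 13.2)
scene5 stand 545 (array([ 507.9, -309.7]), array([71.6, 60.7]), 12.6, 0.0404) head 197 (array([458. , 311.1]), array([53.4, 52.9]), 9.0, 0.0466)
   griptop (64, array([ 0.5094, -0.3102]), 0.226, array([43.2, 12.1]), array([ 507.8, -309.8]), array([35.5, 10.5]), 12.1)
scene8 stand 550 (array([ 507.6, -309.9]), array([72.4, 61. ]), 12.7, 0.0405) head 198 (array([458.2, 310.6]), array([51.8, 54.6]), 10.8, 0.0469)
   griptop (64, array([ 0.5088, -0.3104]), 0.246, array([42.3, 12.3]), array([ 507.3, -310.7]), array([36. , 10.2]), 14.3)
shares [0.237 1.368 0.09 ] twist -0.106 | yaw now 0.051 pos [ 0.444  -0.0402  0.218 ] q6 1.16 tilt -1.0
```

```bash
python3 -m handwheel '[[[0.05,0.25,0,-0.05],[0.1,0.5,0,-0.11],[0.2,0.75,0,-0.11],[0.24,0.95,0,-0.11],[0.24,1,0,-0.115],[0.24,1,0.05,-0.115]]]' 50;  python3 - <<'E'
from h import *
go(.5065,-.3112,.1,.226)
E
```

```text
time_s: 44.42
eef_pos: [0.5026, -0.2379, 0.2081]
eef_rot: [0.0, 0.994, 0.111, 0.0]
wrist_force: [0.4, -0.4, 0.5]
opening: 0.583
grasp_force: 0.0
shares [-0.062  0.362  0.54 ] twist -0.002 | yaw now 0.223 pos [ 0.5026 -0.2379  0.2081] q6 0.69 tilt -1.0
```

```bash
python3 -m handwheel '[[[-0.05,0.25,0,0],[-0.062,0.362,0.1,0],[-0.062,0.362,0.3,0],[-0.062,0.362,0.5,0],[-0.062,0.362,0.54,0],[-0.062,0.362,0.54,0],[-0.062,0.362,0.54,0]]]' 35;  python3 - <<'E'
from h import *
go(.5065,-.3112,.06,.226)
E
```

```text
time_s: 45.3
eef_pos: [0.5072, -0.3121, 0.1021]
eef_rot: [0.001, 0.994, 0.112, 0.001]
wrist_force: [0.0, -0.1, 0.3]
opening: 0.406
grasp_force: 0.0
shares [-0.003 -0.006  0.211] twist -0.002 | yaw now 0.224 pos [ 0.5072 -0.3121  0.1021] q6 0.6 tilt -1.0
```

```bash
python3 -m handwheel '[[[0,-0.005,0.1,0],[0,-0.005,0.2,0],[0,-0.005,0.21,0],[0,-0.005,0.21,0],[0,-0.005,0.21,0]]]' 35; python3 -m handwheel '[[[0,0,0,0],[0,0,0,0],[0,0,0,0],[0,0,0,0]]]' 5; python3 -c "
from h import *
go(.5065,-.3112,.06,.226)"
```

```text
time_s: 45.92
eef_pos: [0.5061, -0.3112, 0.0585]
eef_rot: [0.0, 0.994, 0.111, 0.0]
wrist_force: [-0.6, -0.2, 0.4]
opening: 0.412
grasp_force: 0.0
time_s: 46.42
eef_pos: [0.5062, -0.3112, 0.0587]
eef_rot: [0.0, 0.994, 0.111, 0.0]
wrist_force: [-1.9, -0.2, 4.9]
opening: 0.105
grasp_force: 59.6
shares [ 0.001  0.    -0.006] twist -0.002 | yaw now 0.223 pos [ 0.5062 -0.3112  0.0587] q6 0.6 tilt -1.0
```

Gripped squarely with almost no side force. Lift out.

```bash
python3 -m handwheel '[[[0,0,-0.05,0],[0,0,-0.1,0],[0,0,-0.2,0],[0,0,-0.35,0],[0,0,-0.55,0],[0,0,-0.6,0],[0,0,-0.6,0]]]' 5
python3 - <<'E'
from h import *
go(.4563,.3095,.18,.204)
c=cam("scene"); print(lump(cloud(c),(.505,-.312),.05,.035,.045)[:2])
E
```

```text
time_s: 47.3
eef_pos: [0.5061, -0.311, 0.1791]
eef_rot: [0.001, 0.994, 0.111, 0.001]
wrist_force: [-0.4, -0.0, -1.1]
opening: 0.106
grasp_force: 59.1
shares [ 0.443 -3.081 -0.009] twist 0.013 | yaw now 0.223 pos [ 0.5061 -0.311   0.1791] q6 0.6 tilt -1.0
(646, array([ 0.5093, -0.3106]))
```

```bash
python3 -m handwheel '[[[0.03,-0.25,0,0],[0.07,-0.5,0,0],[0.1,-0.75,0,0],[0.14,-1,0,0]]]' 5 | grep eef; python3 -m handwheel '[[[0.03,-0.25,0,0],[0.07,-0.5,0,0],[0.1,-0.75,0,0],[0.14,-1,0,0]]]' 5|grep eef;  python3 -m handwheel '[[[0.03,-0.25,0,0],[0.07,-0.5,0,0],[0.1,-0.75,0,0.01],[0.14,-1,0,0.013],[0.14,-1,0,0.013],[0.14,-1,0,0.013]]]' 5
python3 - <<'E'
from h import *
go(.4563,.3095,.12,.204)
E
```

```text
eef_pos: [0.4874, -0.1075, 0.1761]
eef_rot: [-0.001, 0.994, 0.111, -0.001]
eef_pos: [0.4705, 0.0933, 0.1764]
eef_rot: [-0.0, 0.994, 0.111, -0.002]
time_s: 49.1
eef_pos: [0.4541, 0.2925, 0.1764]
eef_rot: [0.001, 0.995, 0.102, -0.002]
wrist_force: [0.5, 0.0, 0.7]
opening: 0.107
grasp_force: 59.0
shares [ 0.029 -0.081  0.282] twist 0.0 | yaw now 0.204 pos [0.4541 0.2925 0.1764] q6 1.72 tilt -1.0
```

```bash
python3 -m handwheel '[[[0.03,-0.081,0.1,0],[0.03,-0.081,0.2,0],[0.03,-0.081,0.29,0],[0.03,-0.081,0.3,0],[0.03,-0.081,0.3,0],[0.03,-0.081,0.3,0]]]' 5
python3 - <<'E'
from h import *
go(.4562,.3096,.10,.204)
c=cam("scene","s9"); cv2.imwrite("pics/s9.png",cv2.resize(c["color"][90:190,270:400,::-1],(780,600),interpolation=cv2.INTER_CUBIC))
go(.4562,.3096,.10,.204)
E
```

```text
time_s: 49.85
eef_pos: [0.4584, 0.3101, 0.119]
eef_rot: [-0.0, 0.995, 0.101, 0.001]
wrist_force: [-0.1, 0.0, -1.2]
opening: 0.107
grasp_force: 59.0
shares [-0.012  0.     0.095] twist -0.001 | yaw now 0.203 pos [0.4584 0.3101 0.119 ] q6 1.75 tilt -1.0
shares [-0.011  0.001  0.095] twist -0.001 | yaw now 0.203 pos [0.4584 0.3102 0.119 ] q6 1.75 tilt -1.0
```

View pics/s9.png

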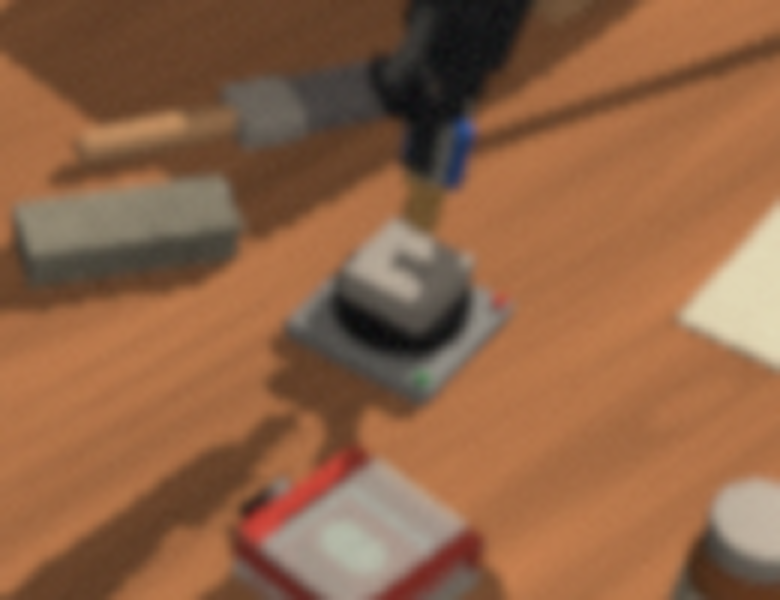

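The key hangs above the head (blade at (425,205), slot at (408,265)). Lower gently.

```bash
python3 -m handwheel '[[[-0.011,0,0.04,0],[-0.011,0,0.08,0],[-0.011,0,0.1,0],[-0.011,0,0.12,0],[-0.011,0,0.12,0]]]' 5 ; python3 -m handwheel '[[[0,0,0.01,0],[0,0,0.02,0],[0,0,0.03,0],[0,0,0.03,0]]]' 5; python3 -c "
from h import *
go(.4562,.3096,.0647,.204)"
```

```text
time_s: 50.52
eef_pos: [0.4554, 0.3095, 0.0937]
eef_rot: [0.0, 0.995, 0.101, -0.0]
wrist_force: [-0.1, -0.2, 0.4]
opening: 0.107
grasp_force: 59.0
time_s: 51.02
eef_pos: [0.4555, 0.3095, 0.0879]
eef_rot: [0.0, 0.995, 0.101, -0.0]
wrist_force: [-0.4, 0.3, -0.8]
opening: 0.105
grasp_force: 59.0
shares [0.004 0.    0.116] twist -0.0 | yaw now 0.203 pos [0.4555 0.3095 0.0879] q6 1.75 tilt -1.0
```

It's entering without contact. Continue.

```bash
python3 -m handwheel '[[[0,0,0.02,0],[0,0,0.04,0],[0,0,0.06,0],[0,0,0.08,0],[0,0,0.09,0],[0,0,0.1,0],[0,0,0.1,0]]]' 5 ; python3 -m handwheel '[[[0,0,0.01,0],[0,0,0.015,0],[0,0,0.018,0],[0,0,0.018,0]]]' 5; python3 -c "
from h import *
go(.4562,.3096,.0647,.204)"
```

```text
time_s: 51.9
eef_pos: [0.4555, 0.3096, 0.0679]
eef_rot: [0.0, 0.995, 0.101, -0.0]
wrist_force: [0.8, -0.0, 0.1]
opening: 0.107
grasp_force: 59.0
time_s: 52.4
eef_pos: [0.4556, 0.3096, 0.0647]
eef_rot: [0.0, 0.995, 0.102, 0.0]
wrist_force: [-1.4, -0.4, 3.1]
opening: 0.106
grasp_force: 59.7
shares [0.003 0.001 0.   ] twist -0.0 | yaw now 0.203 pos [0.4556 0.3096 0.0647] q6 1.75 tilt -1.0
```

Seated at exactly the expected depth. Turn clockwise (positive twist).

```bash
python3 -m handwheel '[[[0,0,0.003,0.08],[0,0,0.003,0.16],[0,0,0.003,0.24],[0,0,0.003,0.32],[0,0,0.003,0.4],[0,0,0.003,0.4]]]' 5 ; python3 -m handwheel '[[[0,0,0,0.08],[0,0,0,0.16],[0,0,0,0.24],[0,0,0,0.32],[0,0,0,0.38],[0,0,0,0.38]]]' 5; python3 -c "
from h import *
go(.4555,.3096,.0647,.203-1.2);print(ctrl.get_obs()['torque'])"
```

```text
time_s: 53.15
eef_pos: [0.4563, 0.3108, 0.0647]
eef_rot: [-0.001, 0.98, -0.197, 0.001]
wrist_force: [0.3, 5.7, 3.9]
opening: 0.104
grasp_force: 59.8
time_s: 53.9
eef_pos: [0.4562, 0.3106, 0.0647]
eef_rot: [-0.001, 0.886, -0.464, 0.0]
wrist_force: [-1.2, 4.8, 3.8]
opening: 0.103
grasp_force: 59.9
shares [0.002 0.006 0.   ] twist 0.021 | yaw now -0.965 pos [0.4562 0.3106 0.0647] q6 2.92 tilt -1.0
[ 0.93620546  0.16153291 -0.00528414]
```

```bash
python3 -m handwheel '[[[0,0,0,0.02],[0,0,0,0.04],[0,0,0,0.06],[0,0,0,0.06],[0,0,0,0.06]]]' 5 ; python3 -c "
from h import *
go(.4555,.3096,.0647,.203-1.2);print(ctrl.get_obs()['torque'])"
```

```text
time_s: 54.52
eef_pos: [0.4563, 0.3106, 0.0647]
eef_rot: [-0.001, 0.864, -0.503, 0.0]
wrist_force: [-1.2, 5.4, 5.8]
opening: 0.106
grasp_force: 59.9
shares [0.002 0.006 0.   ] twist -0.038 | yaw now -1.054 pos [0.4563 0.3106 0.0647] q6 3.01 tilt -1.0
[0.89664467 0.2383294  0.07581867]
```

The key has play in the slot (about 0.19 rad), so the head isn't at its stop yet, and the last joint is near its limit (3.01). Release, half-turn the gripper, regrasp and finish the turn.

```bash
python3 -m handwheel '[[[0,0,0,0],[0,0,0,0],[0,0,0,0],[0,0,-0.1,0],[0,0,-0.2,0],[0,0,-0.3,0],[0,0,-0.3,0]]]' 35; python3 -m handwheel '[[[0,0,0,-0.12],[0,0,0,-0.24],[0,0,0,-0.36],[0,0,0,-0.48],[0,0,0,-0.6],[0,0,0,-0.72],[0,0,0,-0.84],[0,0,0,-0.96],[0,0,0,-1],[0,0,0,-1]]]' 35; python3 -m handwheel '[[[0,0,0,-0.12],[0,0,0,-0.24],[0,0,0,-0.36],[0,0,0,-0.48],[0,0,0,-0.6],[0,0,0,-0.72],[0,0,0,-0.84],[0,0,0,-0.96],[0,0,0,-1],[0,0,0,-1]]]' 35; python3 -c "
from h import *
go(.4563,.3106,.0647,-1.054)
for n in('top','scene'):
  c=cam(n,n+'10');w=cloud(c); i=np.linalg.norm(w[:,:2]-[.456,.31],axis=1)<.03
  print(n,[b for b in blobs(c,mask(c,[(100,125)],130,40),.085,8) if abs(b[0][1]-.31)<.05],lump(w,(.457,.31),.03,.078,.092)[:4] if (i&(w[:,2]>.078)&(w[:,2]<.092)).sum()>5 else '', lump(w,(.457,.31),.045,.04,.05)[4:])
"
```

```text
time_s: 55.4
eef_pos: [0.4568, 0.3099, 0.1253]
eef_rot: [-0.001, 0.864, -0.504, 0.001]
wrist_force: [-0.2, -0.4, 0.1]
opening: 0.406
grasp_force: 0.0
time_s: 56.65
eef_pos: [0.455, 0.3092, 0.1227]
eef_rot: [0.0, 0.976, 0.22, -0.001]
wrist_force: [0.0, 0.8, -0.8]
opening: 0.409
grasp_force: 0.0
time_s: 57.9
eef_pos: [0.4553, 0.3094, 0.1233]
eef_rot: [-0.0, 0.565, 0.825, -0.0]
wrist_force: [-0.3, 0.6, 0.8]
opening: 0.41
grasp_force: 0.0
shares [0.004 0.007 0.293] twist -0.097 | yaw now 1.941 pos [0.4553 0.3094 0.1233] q6 0.01 tilt -1.0
top [(array([0.4553, 0.3048]), 1.967, array([40.4, 13.9]), 62, (108, 211))] (52, array([0.4564, 0.3047]), -1.015, array([34.1, 12.6])) (array([454.8, 308.4]), array([50.6, 50.7]), 42.7, 0.0447)
scene [] (33, array([0.4603, 0.3075]), -1.042, array([47.7, 12.1])) (array([457.7, 310.4]), array([47.5, 54.9]), 43.7, 0.0467)
```

The head is at about 1.03 rad, as expected. Regrasp.

```bash
python3 -m handwheel '[[[0.004,0.007,0,-0.09],[0.004,0.007,0.05,-0.09],[0.004,0.007,0.15,-0.09],[0.004,0.007,0.25,-0.09],[0.004,0.007,0.29,-0.09],[0.004,0.007,0.29,-0.09]]]' 35; python3 -m handwheel '[[[0,0,0,0],[0,0,0,0],[0,0,0,0],[0,0,0,0]]]' 5; python3 -m handwheel '[[[0,0,0.005,0],[0,0,0.01,0.03],[0,0,0.012,0.06],[0,0,0.012,0.09],[0,0,0.012,0.12],[0,0,0.012,0.14],[0,0,0.012,0.14],[0,0,0.012,0.14]]]' 5; python3 -c "
from h import *
go(.4563,.3106,.0647,-1.054);print(ctrl.get_obs()['torque'])"
```

```text
time_s: 58.75
eef_pos: [0.4561, 0.3106, 0.0651]
eef_rot: [-0.001, 0.508, 0.862, -0.001]
wrist_force: [0.1, -0.0, 0.3]
opening: 0.41
grasp_force: 0.0
time_s: 59.25
eef_pos: [0.4567, 0.3109, 0.0668]
eef_rot: [0.0, 0.507, 0.862, 0.0]
wrist_force: [-2.6, -0.8, 5.8]
opening: 0.107
grasp_force: 60.0
time_s: 60.25
eef_pos: [0.4569, 0.311, 0.0666]
eef_rot: [0.0, 0.594, 0.804, 0.0]
wrist_force: [-10.2, -4.6, 25.5]
opening: 0.105
grasp_force: 63.3
shares [-0.001 -0.003  0.01 ] twist -0.146 | yaw now 1.869 pos [0.4569 0.311  0.0666] q6 0.09 tilt -1.0
[-0.96312433  2.01802529  0.27225509]
```

```bash
python3 -c "
from h import *
for n in('top','scene'):
  c=cam(n,n+'11');w=cloud(c)
  print(n,[b for b in blobs(c,mask(c,[(100,125)],130,40),.085,8) if abs(b[0][1]-.31)<.05], lump(w,(.457,.31),.045,.04,.05)[4:])
c=dict(np.load('scene11.npz')); cv2.imwrite('pics/s11.png',cv2.resize(c['color'][90:190,270:400,::-1],(780,600),interpolation=cv2.INTER_CUBIC))
print(ctrl.get_obs()['torque'])
"
```

```text
top [(array([0.4592, 0.2989]), 1.448, array([28. , 10.9]), 34, (111, 209))] (array([457.2, 303.9]), array([50. , 40.2]), 32.8, 0.0448)
scene [(array([0.4617, 0.302 ]), 2.16, array([68.,  9.]), 30, (338, 126))] (array([458.5, 310.6]), array([49.9, 53.6]), 33.9, 0.0469)
[-0.9764739   2.0592333   0.26092433]
```

View pics/s11.png

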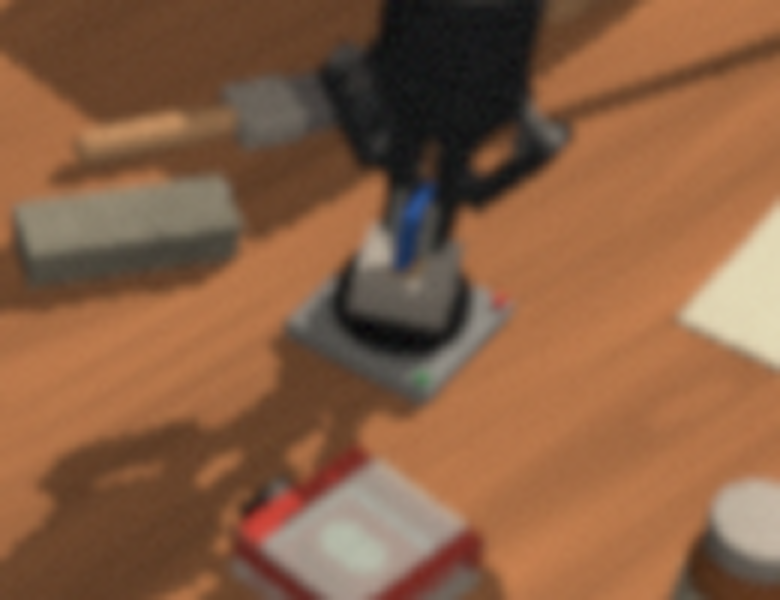

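Head at about 1.195 rad. Nudge further to be sure it's against the stop.

```bash
python3 -m handwheel '[[[0,0,0,0.02],[0,0,0,0.04],[0,0,0,0.05],[0,0,0,0.05],[0,0,0,0.05]]]' 5; python3 -c "
from h import *
go(.4563,.3106,.0647,-1.054);print(ctrl.get_obs()['torque'])
for n in('top','scene'):
  w=cloud(cam(n)); print(lump(w,(.457,.31),.045,.04,.05)[4:])"
```

```text
time_s: 60.98
eef_pos: [0.4568, 0.3111, 0.0666]
eef_rot: [0.0, 0.623, 0.782, 0.0]
wrist_force: [-10.3, -4.1, 25.4]
opening: 0.108
grasp_force: 67.3
shares [-0.002 -0.003  0.009] twist -0.195 | yaw now 1.796 pos [0.4568 0.3111 0.0666] q6 0.16 tilt -1.0
[-0.88357095  2.03900267  0.75588685]
(array([456.7, 305.7]), array([50.1, 43.8]), 32.2, 0.0446)
(array([457.9, 311.5]), array([49.6, 55.9]), 32.4, 0.0469)
```

Torque rises: at the stop. Relax the twist within the play, release, lift away.

```bash
python3 -m handwheel '[[[0,0,-0.005,-0.03],[0,0,-0.01,-0.05],[0,0,-0.01,-0.06],[0,0,-0.01,-0.06]]]' 5; python3 -m handwheel '[[[0,0,0,0],[0,0,0,0],[0,0,0,0],[0,0,-0.05,0],[0,0,-0.15,0],[0,0,-0.3,0],[0,0,-0.5,0],[0,0,-0.6,0],[0,0,-0.6,0]]]' 35; python3 -c "
from h import *
go(.38,.05,.25,None)"
```

```text
time_s: 61.58
eef_pos: [0.4565, 0.311, 0.0667]
eef_rot: [-0.0, 0.588, 0.809, 0.0]
wrist_force: [-4.6, -2.2, 9.4]
opening: 0.1
grasp_force: 60.7
time_s: 62.7
eef_pos: [0.458, 0.3114, 0.188]
eef_rot: [0.001, 0.588, 0.809, 0.002]
wrist_force: [0.5, -0.3, 0.1]
opening: 0.411
grasp_force: 0.0
shares [-1.124 -0.771 -0.314] twist 0 | yaw now 1.883 pos [0.458  0.3114 0.188 ] q6 0.07 tilt -1.0
```

```bash
python3 -m handwheel '[[[-0.1,-0.07,-0.1,0],[-0.3,-0.2,-0.3,0],[-0.5,-0.35,-0.3,0],[-0.7,-0.5,-0.3,0],[-0.9,-0.65,-0.3,0],[-1,-0.75,-0.3,0],[-1,-0.75,-0.3,0]]]' 35; python3 -c "
from h import *
for n in('top','scene'):
  c=cam(n,n+'12'); tilt(c,n); w=cloud(c); print(lump(w,(.457,.31),.045,.04,.05)[4:], 'key',lump(w,(.457,.31),.03,.07,.11)[:4], np.percentile(w[(np.linalg.norm(w[:,:2]-[.457,.308],axis=1)<.025)&(w[:,2]<.15),2],[50,90,98,100]).round(4))
c=dict(np.load('scene12.npz')); cv2.imwrite('pics/s12.png',cv2.resize(c['color'][90:290,140:420,::-1],(800,571),interpolation=cv2.INTER_CUBIC))
"
```

```text
time_s: 63.58
eef_pos: [0.3744, 0.0733, 0.2445]
eef_rot: [-0.001, 0.59, 0.808, -0.0]
wrist_force: [-0.0, -0.6, 0.6]
opening: 0.41
grasp_force: 0.0
top coral cover slopes/height [ 0.0006 -0.0025  0.0308] 639 table [-0.0023 -0.0001 -0.0011]
top jade cover slopes/height [ 0.0019 -0.0009  0.031 ] 637 table [-0.002  -0.0013 -0.0009]
top amber cover slopes/height [-0.0008 -0.008   0.0311] 639 table [-0.0011 -0.0012 -0.0007]
(array([474.9, 321.7]), array([ 5. , 49.6]), 35.6, 0.0448) key (2, array([0.4535, 0.3231]), -0.546, array([9.4, 0. ])) [0.0857 0.0864 0.0866 0.0866]
scene coral cover slopes/height [0.0019 0.0023 0.0331] 470 table [0.0003 0.0007 0.0012]
scene jade cover slopes/height [0.0045 0.0026 0.033 ] 586 table [0.0007 0.0017 0.0011]
scene amber cover slopes/height [0.0044 0.0037 0.0328] 695 table [0.0016 0.0014 0.0009]
(array([457.8, 311.7]), array([49.5, 54. ]), 32.7, 0.0467) key (48, array([0.4613, 0.3066]), -1.26, array([41.6, 12.5])) [0.0483 0.0879 0.0905 0.0921]
```

View pics/s12.png

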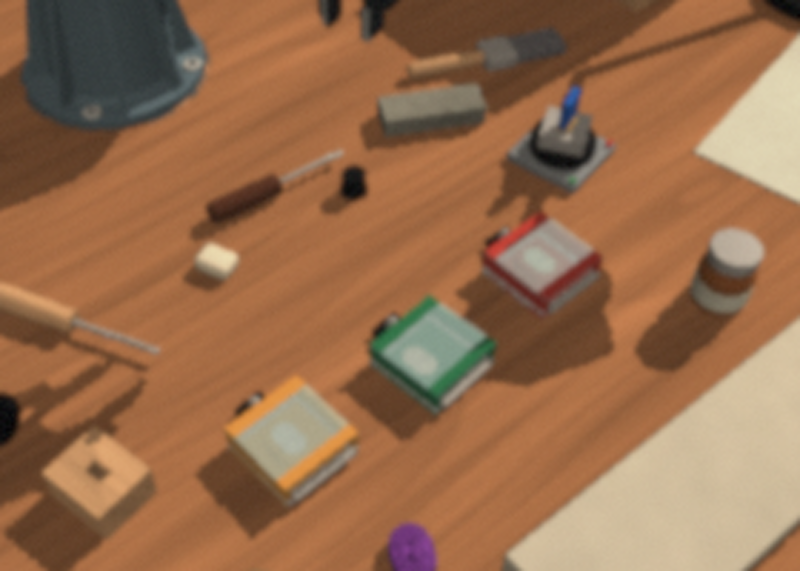

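The final picture shows all three covers flat, the key seated in the turned head (570,110), and the tin, jar and whetstone untouched. Jade has been nudged within its shut box, to (418,362), but it's still inside. Hand in.

```bash
python3 -c "
from bench import ctrl
print(ctrl.hand_in())"
```

```text
the job is handed in; nothing more can be done
None
```

I handed the job in: all three medallions are in their matching boxes, every cover measures flat and shut, and the key is fully in the switch and turned clockwise to its stop. The coral and jade covers had come back up after the first press, so I pressed all three again. The jade medallion shifted a little inside its shut box. The hand-in returned no verdict.

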